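# Load a sample cylinder into the inclined V-cradle and clamp it

## Task

Take the long steel sample cylinder with the neck from the flat storage rest, lower it gently into the inclined V-cradle with its neck uppermost, its plain end against the foot stop, and let go so that it settles in the V while the clamp bar is still open. Then swing the clamp bar right over until its pad is down on the cylinder, and withdraw. Leave the short cylinder without a neck, the beaker and the amber jar where they stand.

Things in the scene. Friction and masses are not known exactly. Their poses are not given: they have to be found in the camera images.
- cyl_center (a point): Centre of the long steel sample cylinder (loose, 0.4 to 0.65 kg): round body 44 mm in diameter, 160 mm long, this point half-way along its axis; x is its axis and points to the neck. The neck adds a stub 18 mm in diameter and 18 mm long and a cap 26 mm in diameter and 10 mm long. At the start it lies level, its axis 48 mm above the table, in either place of the rest, neck away from the robot.
- cyl_neck (a point): Middle of the long cylinder's neck end face, on its axis, 108 mm from cyl_center.
- spare_center (a point): Centre of the other cylinder lying in the other place of the storage rest: 36 mm in diameter, 120 mm long, plain, no neck; x along its axis. It is to stay there.
- rest: Flat grey storage rest, fixed, 130 x 200 mm, origin under its centre. Its two places lie side by side along its y, at y = +-55 mm; a cylinder lies in each along x, on two notched ribs 12 mm thick, 37 mm high, with 76 mm clear between them. Its floor is 8 mm high.
- cradle: Fixed inclined V-cradle. Origin: where cyl_center is when the long cylinder lies properly, in the V with its plain end against the foot stop. x runs along the groove, 40 degrees up from level, rising away from the robot; z is square to the groove, out of the open V (up and back towards the robot); y is level, to the left seen from the robot.
- cradle_deck (a point): Point on the cradle's deck, 45 mm under its origin. The deck is 130 mm wide. The 90 degree V is two white saddles, at cradle x = -76 to -42 and 44 to 78 mm, open between; their walls reach z = -3 mm at y = +-28 mm. Hinge ears of the clamp: x = 48 to 82, y = -61 to -43, up to z = 37 mm.
- cradle_foot (a point): Centre line of the foot stop's face at axis height, 80 mm down the groove from the cradle's origin: a steel plate 60 mm wide, square to the groove, reaching 10 mm above the seated cylinder's axis.
- bar_hinge (a point): On the axis of the clamp bar's hinge, at x = 65, y = -52, z = 32 mm in the cradle's frame; the hinge axis is parallel to the groove (cradle x). The bar is a steel strip 18 mm wide (along the groove), 7 mm thick and 80 mm long, with a black rubber pad beneath it.
- bar_knob (a point): Centre of the black ball knob, 26 mm in diameter, at the free end of the clamp bar, 90 mm from the hinge axis.
- bar (a joint): Angle of the clamp bar (rad). 0: open, leaning out 45 degrees above the cradle's -y; it grows as the bar swings up (0.785: along cradle z) and over to the +y side; at 2.36 it lies across the groove, pad on the seated cylinder, knob 38 mm to the +y side of the groove and 32 mm above its axis. Starts at 0 to 0.35. Stiff: stays where left; 2 N along its arc at the knob moves it.
- beaker_rim (a point): Middle of the mouth of a loose glass beaker, 64 mm wide, 85 mm high, upright on the table between and beyond the rest and the cradle. Not to be disturbed.
- reagent_center (a point): Middle (40 mm up) of a loose amber glass jar, 54 mm wide, 80 mm high, on the table between the rest and the cradle, nearer to the robot. Not to be disturbed.
Not all that is in view belongs to the job. Leave any brown look-alike of the part that bears cyl_center alone.

How it is judged:
By the outcome, as a careful person would: the job done as asked, in the order asked, and still so for the second after the job is handed in, with the robot touching nothing.
It also fails if it takes over 64 s, if anything falls off the work surface, if the arm or the gripper's body presses on something with over 40 N, if the wrist force passes 120 N, or if a joint passes its speed limit or range.

## Robot

A 7-joint arm with a two-finger parallel gripper is mounted at the origin on the work surface. World frame = base frame: x ahead of the robot, y to its left, z up, the work surface at z = 0. Lengths are in m, angles in rad, forces in N, time in s.
With the tool pointing down it reaches from about 0.425 to 1.025 m from the base axis. Payload 9.4 kg.
Tool frame: the origin (TCP) lies midway between the tips of the shut fingers; the grasp point (between the pads) lies 19 mm behind it (arm.pinch_z is the distance from the TCP to the grasp point, in m); z points along the fingers, y is the direction in which the jaws open and shut (so a half turn about z gives the same grasp; the last joint's range is limited). The gripper opens to 85 mm and grips with 20 to 120 N. Pads are 22 mm wide; open, the fingers measure 114 mm over their backs; the gripper's body (76 mm by 85 mm) begins 54 mm behind the grasp point. The pads swing forward as they close: fully open they stand 13 mm farther back than shut.
Start: joints at [-1.403, 0.599, -0.003, 1.599, 0.002, 0.943, -0.08], TCP at [0.176, 0.703, 0.231] pointing down, gripper open.
Joint ranges: [-2.57, 2.57], [-0.35, 1.97], [-1.29, 1.29], [0.11, 2.56], [-1.05, 4.19], [0.11, 1.86], [-2.63, 2.63]. Speed limits (rad/s): [2.22, 2.22, 3.01, 3.01, 3.14, 3.14, 3.14].

## Interface

Orientations are given as a unit quaternion [w, x, y, z].
In Python, from rig import get_obs, eyes, arm, nets gives the robot as it stands.
- The arm moves only by the tool apply_moves, never from a script. Its argument "deltas" is a list of rows, each a list of 7 numbers: the shift along the world's x, y, z in mm, then the turn, a rotation vector about the world's x, y, z in rad, then the closure, from -1 (fully open) to 1 (shut). A call has 1 to 12 rows; each row shifts and turns the commanded pose from where the row before left it; what a row does not reach is not made up. A row lasts 1/10 s, in which the tool goes at most 50 mm and 8.59 degrees, less where a joint would pass 70% of its speed; a pose out of reach is approached as far as the arm can. A call with a gripper value outside its range is refused whole. The fingers move at their own pace and stop on an object; the grip force is fixed at half the most. Time passes only in rows, so rows that do not move let the fingers close. It gives the time, the measured TCP pose, the force and the opening at its end, in the units of the state.
- get_obs(): the state, without advancing time (a new reading comes with each control period).
- eyes.grab_frame(name): name is "side" or "top" or "wrist"; returns a dict with "color" (480x640x3 uint8, red, green, blue), "range_z" (480x640 float32, m along the optical axis (not along the pixel's ray), 0 where there is no reading), "K" (3x3 intrinsics, pixels), "distortion" ([k1, k2, p1, p2, k3] as OpenCV has them; the pictures are not rectified), "camera_from_world" (4x4, takes a point from world to camera coordinates); the wrist camera has in their place "hand_eye" (4x4, takes a point from camera to tool coordinates, whose origin is the TCP and whose axes are the flange's). Camera axes: x right, y up, looking along -z (the intrinsics and any distortion apply to the point x, -y, -z); pixel columns grow to the right and rows downward; lengths in m; the calibration is good to about 2 mm. A picture is of the moment at which its call begins: read the wrist's pose just before it.
- arm.hand_in(): hands the job in, once; it reports no verdict.
Trained networks look in a picture, given as the dict that the camera call returned (one of the last four; its "shot" number tells which), for a name from the list of things; names that differ only in an ending like _2 or _b are one class to them, and where a whole thing is asked for, a point or a joint stands for the part that bears it (a point fixed in the world has none). Each returns a list of dicts, best first, with "conf" (0 to 1); they miss things now and then, are a little off and sometimes report something else, mostly with a low value. They report only what shows in the picture. A call takes as long as a camera call. They do not tell look-alikes from the thing itself.
- nets.recognise(name, picture): "location" ([x, y, z] in m, in world coordinates, good to about 4 mm: the middle of the surface that is visible of it).
- nets.mark_of(name, picture): "location" ([x, y, z] in m, in world coordinates, good to about 4 mm: a listed point, or the origin of a listed thing).
The state is a dict: "clock": time; "joint_positions": joint angles; "joint_vel": joint speeds; "joint_torque": joint torques, N m; "ee_pos": TCP position; "tool_rot": TCP orientation; "force": force on the tool from outside, world axes, zero at the start; "torque": the same for the moment, N m; "grip_width": finger opening in m.
Only numpy, scipy, OpenCV 4.12 (cv2) and the standard library are available. Lean on these libraries where they do the work, as an engineer would, in place of code of your own. Each camera call takes 0.05 s, during which the arm holds its last target.

## Working session

There is one attempt and no reset: what is moved stays moved. The work goes in short steps, Python scripts to look and compute and a tool call to move; the robot and the scene stay as the last step left them, time stands still between calls to the robot, and variables do not carry over. Pictures are saved under pics/ and viewed, and the job is handed in when it is done.

Besides the shell and the picture viewer there is one more tool, called after "Request:" by a JSON object that holds its "name" and its "arguments". apply_moves: Moves the arm, as the interface text tells. Its arguments: {"type":"object","properties":{"deltas":{"type":"array"}},"required":["deltas"]}

```bash
ls; mkdir -p pics; cat > h.py <<'E'
import numpy as np, cv2
from rig import get_obs, eyes, arm, nets
from scipy.spatial.transform import Rotation as R
def save(f,name): cv2.imwrite('pics/'+name+'.png', f['color'][:,:,::-1])
def rot(o): q=o['tool_rot']; return R.from_quat([q[1],q[2],q[3],q[0]])
E
python3 - <<'E'
from h import *
print(get_obs())
print(arm.pinch_z)
for c in ['side','top','wrist']:
    f=eyes.grab_frame(c); save(f,c+'0')
    if c!='wrist': print(c,np.linalg.inv(f['camera_from_world'])[:3].round(3).tolist(), f['K'].tolist(), f['distortion'])
    else: print(f['hand_eye'])
    for n in ['cyl_center','cyl_neck','spare_center','rest','cradle','cradle_deck','cradle_foot','bar_hinge','bar_knob','beaker_rim','reagent_center']:
        print(n,[(np.round(r['location'],3).tolist(),round(r['conf'],2)) for r in nets.mark_of(n,f)[:4]])
print(get_obs()['clock'])
E
```

```text
pics
{'clock': 0.0, 'joint_positions': array([-1.40270811,  0.60011344, -0.00254285,  1.60015251,  0.00177438,
        0.94289122, -0.07981488]), 'joint_vel': array([ 0.0001612 , -0.00029065, -0.00041158, -0.000854  ,  0.00146854,
       -0.00082573, -0.00028559]), 'joint_torque': array([-3.52921888e-04, -7.76422977e+01,  1.56460639e+00, -2.58021355e+01,
        1.23532035e-02,  8.64172122e-03,  1.30572084e-05]), 'ee_pos': array([0.17559809, 0.7029161 , 0.23041731]), 'tool_rot': array([-3.41063877e-05,  1.22074689e-01,  9.92520609e-01, -7.80381094e-04]), 'force': array([-3.36995731e-01, -6.15649675e-04,  8.87414714e-01]), 'torque': array([-0.00174497, -0.0167952 , -0.0146021 ]), 'grip_width': 0.08518926789155414}
0.0187
side [[0.729, 0.424, -0.538, -0.274], [-0.685, 0.442, -0.579, -0.694], [-0.007, 0.79, 0.612, 0.986]] [[617.9475944038473, 0.0, 316.82098623438384], [0.0, 617.9475944038473, 231.49820856470606], [0.0, 0.0, 1.0]] [-0.13285365  0.          0.          0.          0.        ]
cyl_center [([0.3, 0.205, 0.024], 0.96), ([0.264, 0.477, 0.025], 0.67), ([0.559, 0.158, 0.045], 0
[... 1378 characters left out ...]
0.76)]
cradle_foot [([0.504, -0.22, 0.07], 0.9)]
bar_hinge [([0.579, -0.295, 0.187], 0.79), ([0.554, 0.157, 0.046], 0.49)]
bar_knob [([0.522, -0.32, 0.25], 0.76)]
beaker_rim [([0.668, 0.034, 0.089], 0.77)]
reagent_center [([0.433, -0.021, 0.04], 0.54)]
[[-3.67169540e-04  9.53943461e-01  2.99986232e-01  7.64924347e-02]
 [ 9.99999407e-01  6.57893471e-04 -8.68119349e-04 -4.26031440e-04]
 [-1.02549576e-03  2.99985735e-01 -9.53943136e-01 -1.42184518e-01]
 [ 0.00000000e+00  0.00000000e+00  0.00000000e+00  1.00000000e+00]]
cyl_center [([0.266, 0.477, 0.023], 0.7)]
cyl_neck []
spare_center []
rest []
cradle []
cradle_deck []
cradle_foot []
bar_hinge []
bar_knob []
beaker_rim []
reagent_center []
1.8
```

View images.

View pics/side0.png

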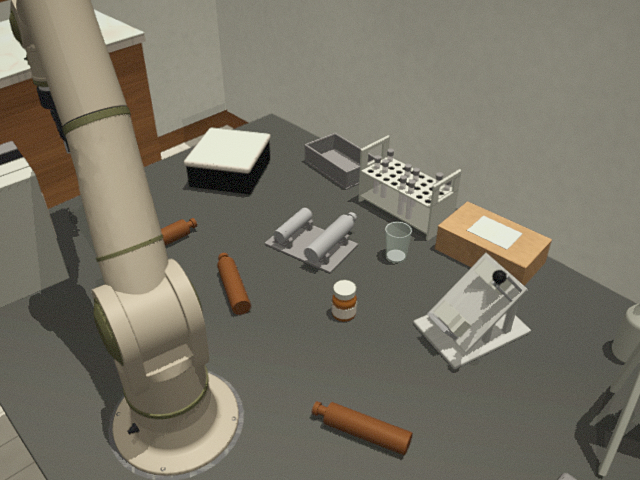

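View pics/top0.png

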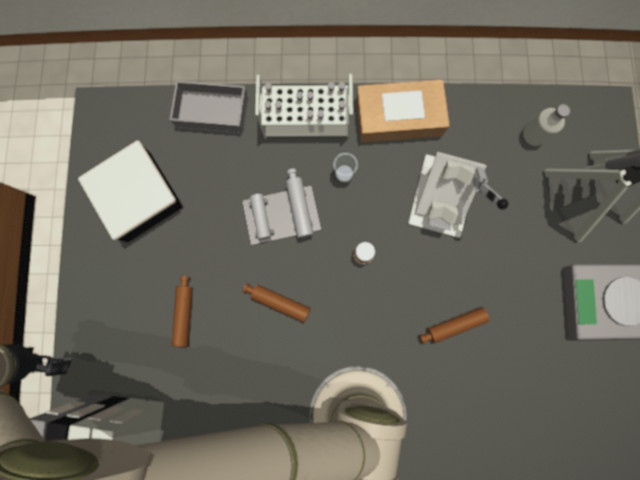

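```bash
cat >> h.py <<'E'
def cloud(f, T=None):
    K=f['K'];d=f['range_z'];v,u=np.nonzero(d>0)
    p=cv2.undistortPoints(np.stack([u,v],1).astype(np.float64)[:,None],K,np.array(f['distortion']))[:,0]
    z=d[v,u]; P=np.stack([p[:,0]*z,-p[:,1]*z,-z,np.ones_like(z)],1)
    if T is None: T=np.linalg.inv(f['camera_from_world'])
    return (P@T.T)[:,:3],u,v
E
python3 - <<'E'
from h import *
print([x for x in dir(arm) if x[0]!='_'])
for c in ['side','top']:
    f=eyes.grab_frame(c); P,u,v=cloud(f); np.savez('pc_'+c,P=P,u=u,v=v,col=f['color'][v,u])
    box=(180,290,230,340) if c=='top' else (400,540,240,380)
    if c=='top':
        a=cv2.resize(f['color'][150:250,230:350],None,fx=5,fy=5,interpolation=cv2.INTER_CUBIC)
    else: a=cv2.resize(f['color'][240:370,400:540],None,fx=4,fy=4,interpolation=cv2.INTER_CUBIC)
    cv2.imwrite(f'pics/crop_{c}.png',a[:,:,::-1])
for c in ['side','top']:
    D=np.load(f'pc_{c}.npz');P=D['P']
    tb=P[(abs(P[:,2])<.01)&(P[:,0]>.3)&(P[:,0]<.7)&(abs(P[:,1])<.4)]; print(c,'table z',np.median(tb[:,2]))
    # cylinder fit
    m=(abs(P[:,0]-.56)<.13)&(abs(P[:,1]-.16)<.05)&(P[:,2]>.045)
    Q=P[m]
    from scipy.optimize import least_squares
    def res(p):
        y0,z0,k,k2=p; dx=Q[:,0]-.558; dirv=np.array([1,k,k2]);dirv/=np.linalg.norm(dirv)
        w=Q-np.array([.558,y0,z0]); s=w@dirv; r=np.linalg.norm(w-np.outer(s,dirv),axis=1)
        sel=(s<.08); return np.where(sel,r-.022,0)
    o=least_squares(res,[.157,.048,.2,0],loss='soft_l1',f_scale=.002);print(len(Q),o.x,np.sqrt(np.mean(res(o.x)**2)))
    d=np.array([1,o.x[2],o.x[3]]);d/=np.linalg.norm(d);s=(Q-np.array([.558,*o.x[:2]]))@d
    print('extent',np.percentile(s,[0.3,1,99,99.7]))
E
```

```text
['IKError', 'hand_in', 'pinch_z']
side table z -0.0025765213925066366
907 [0.15751606 0.04430139 0.23029898 0.00811103] 0.0032194558383144885
extent [-0.08554179 -0.0838435   0.10249794  0.10781592]
top table z 0.0013766903406746689
1021 [0.15631684 0.04909355 0.21976623 0.003113  ] 0.002313111881919371
extent [-0.07980742 -0.07954186  0.10511149  0.10681951]
```

```bash
python3 - <<'E'
from h import *
from scipy.optimize import least_squares
# fit cradle pose (x,y,z,yaw) using deck plane and table-known geometry: deck plane z=-45
for c in ['side','top']:
    D=np.load(f'pc_{c}.npz');P=D['P'];
    def fr(p):
        yaw=p[3];a=np.radians(40)
        f=np.array([np.cos(yaw),np.sin(yaw),0]);up=np.array([0,0,1])
        return np.stack([f*np.cos(a)+up*np.sin(a),[-np.sin(yaw),np.cos(yaw),0],-f*np.sin(a)+up*np.cos(a)])
    p0=np.array([.567,-.236,.123,-.27]);M=fr(p0);L=(P-p0[:3])@M.T
    m=(abs(L[:,0])<.1)&(abs(L[:,1])<.08)&(L[:,2]>-.06)&(L[:,2]<.06)
    Q=P[m]
    def prof(L):
        x,y,z=L.T
        dk=np.abs(z+.045)
        # V wall faces: |y|-... V with axis distance .022 : z = |y| - .022*sqrt2
        v=np.abs(z-(np.abs(y)-.022*2**.5))/2**.5
        v=np.where((np.abs(y)<.03)&(z<0)&(((x>-.078)&(x<-.04))|((x>.042)&(x<.08))),v,1)
        return np.minimum(np.minimum(dk,v),.008)
    o=least_squares(lambda p:prof((Q-p[:3])@fr(p).T),p0,loss='linear',x_scale=[.01,.01,.01,.05],diff_step=1e-4)
    print(c,len(Q),o.x.round(4),o.cost); L=(Q-o.x[:3])@fr(o.x).T
    r=prof(L);print('inl',(r<.003).mean())
    s=L[(L[:,2]>-.04)]
    print('bbox',np.percentile(L,[1,99],axis=0).round(3).tolist())
E
```

```text
side 4695 [ 0.5703 -0.2373  0.1224 -0.2657] 0.03636599413253132
inl 0.6517571884984026
bbox [[-0.091, -0.066, -0.052], [0.083, 0.062, 0.03]]
top 3544 [ 0.567  -0.236   0.1225 -0.2744] 0.030710333006438616
inl 0.6433408577878104
bbox [[-0.086, -0.063, -0.051], [0.09, 0.065, 0.046]]
```

View pics/crop_top.png

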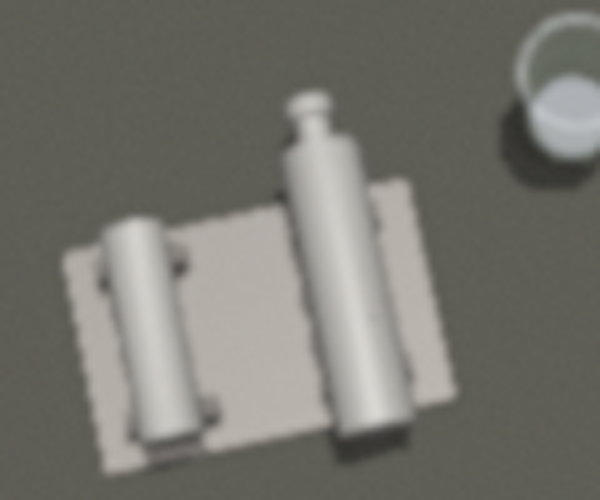

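View pics/crop_side.png

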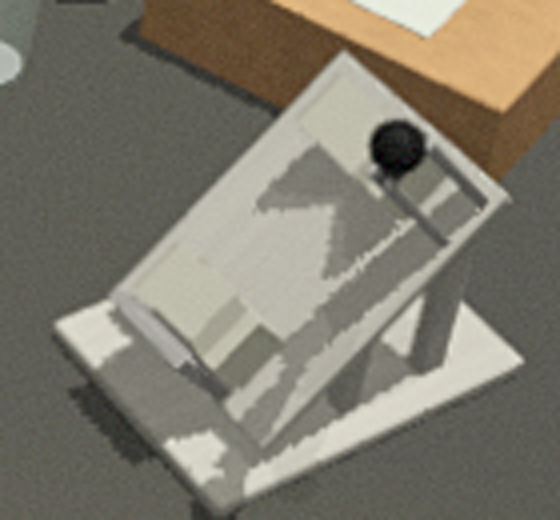

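Request:
{"name": "apply_moves", "arguments": {"deltas": [[20,-36,0,0,0,0.05,-1],[25,-36,0,0,0,0.05,-1],[28,-40,0,0,0,0.05,-1],[28,-40,0,0,0,0.05,-1],[28,-40,0,0,0,0.05,-1],[28,-40,0,0,0,0.05,-1],[28,-40,0,0,0,0.05,-1],[28,-40,0,0,0,0.05,-1]]}}

```text
clock: 2.7
ee_pos: [0.3897, 0.3897, 0.2316]
tool_rot: [0.0, -0.079, 0.997, 0.0]
force: [0.7, -0.1, -0.2]
grip_width: 0.0852
```

```bash
cat >> h.py <<'E'
import json
def log():
    o=get_obs(); open('log.jsonl','a').write(json.dumps([o['joint_positions'].tolist(),o['ee_pos'].tolist(),o['tool_rot'].tolist()])+'\n')
    print(round(o['clock'],2),'q',o['joint_positions'].round(3).tolist(),'p',o['ee_pos'].round(4).tolist(),'\nx',rot(o).as_matrix()[:,0].round(3).tolist(),'z',rot(o).as_matrix()[:,2].round(3).tolist(),'F',o['force'].round(1).tolist(),'w',round(o['grip_width'],4)); return o
E
echo '[[-1.40270811,0.60011344,-0.00254285,1.60015251,0.00177438,0.94289122,-0.07981488],[0.17559809,0.7029161,0.23041731],[-3.41063877e-05,0.122074689,0.992520609,-0.000780381094]]'>log.jsonl
python3 -c "from h import *;log()"
```

```text
2.7 q [-0.806, 0.393, -0.112, 1.995, 0.063, 0.755, 0.773] p [0.3897, 0.3897, 0.2316] 
x [-0.988, -0.157, -0.001] z [0.001, 0.0, -1.0] F [0.7, -0.1, -0.2] w 0.0852
```

Request:
{"name": "apply_moves", "arguments": {"deltas": [[24,-28,0,0,0,0.032,-1],[25,-29,0,0,0,0.031,-1],[25,-29,-5,-0.0113,0.0508,0,-1],[25,-29,-10,-0.0113,0.0508,0,-1],[25,-29,-10,-0.0113,0.0508,0,-1],[25,-29,-15,-0.0113,0.0508,0,-1],[25,-29,-18,-0.0113,0.0508,0,-1],[21,-25,-18,0,0,0,-1],[0,0,0,0,0,0,-1]]}}

```text
clock: 3.6
ee_pos: [0.5859, 0.1586, 0.1524]
tool_rot: [-0.13, -0.104, 0.986, -0.016]
force: [-0.2, -0.3, -0.3]
grip_width: 0.0854
```

```bash
python3 - <<'E'
from h import *
o=log()
f=eyes.grab_frame('wrist'); save(f,'wrist1')
T=np.eye(4);T[:3,:3]=rot(o).as_matrix();T[:3,3]=o['ee_pos'];T=T@f['hand_eye']
P,u,v=cloud(f,T); np.savez('pc_w',P=P,u=u,v=v)
from scipy.optimize import least_squares
m=(abs(P[:,0]-.56)<.13)&(abs(P[:,1]-.16)<.05)&(P[:,2]>.05);Q=P[m]
def res(p):
    y0,z0,k,k2=p;d=np.array([1,k,k2]);d/=np.linalg.norm(d)
    w=Q-np.array([.558,y0,z0]); s=w@d; r=np.linalg.norm(w-np.outer(s,d),axis=1)
    return np.where(s<.08,r-.022,0)
r=least_squares(res,[.157,.048,.2,0],loss='soft_l1',f_scale=.002);print(len(Q),r.x)
d=np.array([1,r.x[2],r.x[3]]);d/=np.linalg.norm(d);s=(Q-np.array([.558,*r.x[:2]]))@d
print('extent',np.percentile(s,[0.3,1,99,99.7]))
E
```

```text
3.6 q [-0.28, 0.656, -0.098, 1.751, 0.028, 0.998, 1.398] p [0.5859, 0.1586, 0.1524] 
x [-0.944, -0.202, 0.26] z [-0.253, -0.058, -0.966] F [-0.2, -0.3, -0.3] w 0.0854
50719 [0.15625369 0.06644146 0.2694556  0.62970823]
extent [-0.06754354 -0.06404194  0.12466416  0.12605322]
```

View pics/wrist1.png

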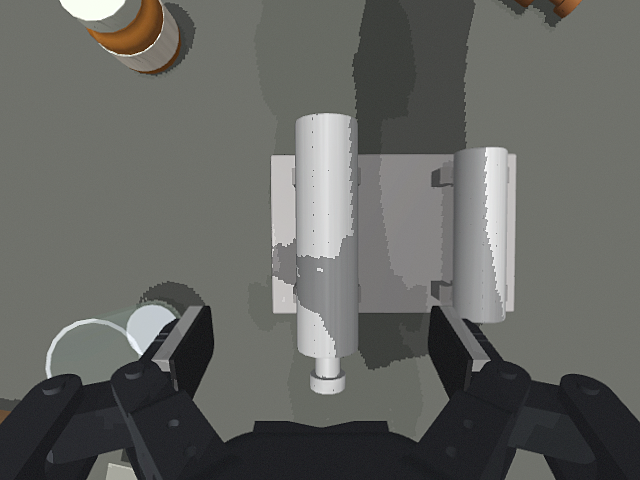

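```bash
python3 - <<'E'
from h import *
from scipy.optimize import least_squares
D=np.load('pc_w.npz');P=D['P'];u=D['u'];v=D['v']
t=P[(v<130)&(u>400)&(u<500)];print('table',np.median(t,0), t[:,2].std())
m=(u>290)&(u<365)&(v>110)&(v<395)&(P[:,2]>.045)&(P[:,2]<.09);Q=P[m]
def res(p):
    y0,z0,k,k2=p;d=np.array([1,k,k2]);d/=np.linalg.norm(d)
    w=Q-np.array([.558,y0,z0]); s=w@d; r=np.linalg.norm(w-np.outer(s,d),axis=1)
    return np.where(s<.08,r-.022,0)
r=least_squares(res,[.157,.048,.2,0],loss='soft_l1',f_scale=.002);print(len(Q),r.x)
d=np.array([1,r.x[2],r.x[3]]);d/=np.linalg.norm(d);s=(Q-np.array([.558,*r.x[:2]]))@d
print('extent',np.percentile(s,[0.1,1,99,99.9]))
# kinematics from logs
for l in open('log.jsonl'):
    q,p,t=json.loads(l); print(np.round(q,3),np.hypot(*p[:2]).round(4),p[2],np.arctan2(p[1],p[0]).round(3))
E
```

```text
table [ 4.00181988e-01  2.27031245e-01 -3.62065325e-04] 0.0007334344360548547
16006 [0.15630521 0.0472081  0.22123601 0.00041712]
extent [-0.07956805 -0.07781069  0.10437213  0.10740062]
[-1.403  0.6   -0.003  1.6    0.002  0.943 -0.08 ] 0.7245 0.23041731 1.326
[-0.806  0.393 -0.112  1.995  0.063  0.755  0.773] 0.5512 0.2315510799806435 0.785
[-0.28   0.656 -0.098  1.751  0.028  0.998  1.398] 0.6069 0.15235419574508735 0.264
```

Request:
{"name": "apply_moves", "arguments": {"deltas": [[-7,-1,-28,0,0,0,-1],[-8,-1,-30,0,0,0,-1],[-8,-1,-30,0,0,0,-1],[-8,-1,-25,0,0,0,-1],[-3,0,-14,0,0,0,-1],[0,0,0,0,0,0,-1]]}}

```text
clock: 4.25
ee_pos: [0.5484, 0.1612, 0.0274]
tool_rot: [-0.13, -0.109, 0.985, -0.014]
force: [-0.6, -0.3, 0.8]
grip_width: 0.0855
```

```bash
python3 -c "from h import *;log()"
```

```text
4.25 q [-0.299, 0.789, -0.101, 1.892, 0.045, 0.723, 1.373] p [0.5484, 0.1612, 0.0274] 
x [-0.943, -0.21, 0.26] z [-0.253, -0.056, -0.966] F [-0.6, -0.3, 0.8] w 0.0855
```

Request:
{"name": "apply_moves", "arguments": {"deltas": [[4,-6,-1,0,0,0,-1],[0,0,0,0,0,0,-1]]}}

```text
clock: 4.45
ee_pos: [0.5556, 0.1536, 0.0285]
tool_rot: [-0.128, -0.107, 0.986, -0.014]
force: [-0.0, -1.2, 0.2]
grip_width: 0.0855
```

```bash
python3 -c "from h import *;log()"
```

```text
4.45 q [-0.287, 0.789, -0.098, 1.884, 0.049, 0.727, 1.382] p [0.5556, 0.1536, 0.0285] 
x [-0.944, -0.208, 0.255] z [-0.248, -0.056, -0.967] F [-0.0, -1.2, 0.2] w 0.0855
```

Request:
{"name": "apply_moves", "arguments": {"deltas": [[-2,2,-2,0,0,0,-1],[0,0,0,0,0,0,0],[0,0,0,0,0,0,1],[0,0,0,0,0,0,1],[0,0,0,0,0,0,1],[0,0,0,0,0,0,1],[0,0,0,0,0,0,1],[0,0,0,0,0,0,1]]}}

```text
clock: 5.25
ee_pos: [0.5522, 0.1552, 0.0259]
tool_rot: [-0.129, -0.108, 0.986, -0.015]
force: [1.6, -3.3, 6.0]
grip_width: 0.0422
```

```bash
python3 -c "from h import *;log()"
```

```text
5.25 q [-0.291, 0.792, -0.098, 1.889, 0.049, 0.721, 1.379] p [0.5522, 0.1552, 0.0259] 
x [-0.944, -0.209, 0.257] z [-0.25, -0.057, -0.966] F [1.6, -3.3, 6.0] w 0.0422
```

Request:
{"name": "apply_moves", "arguments": {"deltas": [[0,0,10,0,0,0,1],[0,0,20,0,0,0,1],[0,0,35,0,0,0,1],[0,0,40,0,0,0,1],[0,0,45,0,0,0,1],[0,0,40,0,0,0,1],[0,0,20,0,0,0,1],[0,0,0,0,0,0,1]]}}

```text
clock: 6.05
ee_pos: [0.5527, 0.157, 0.2384]
tool_rot: [-0.126, -0.108, 0.986, -0.014]
force: [-0.2, -0.2, -4.7]
grip_width: 0.0424
```

```bash
python3 - <<'E'
from h import *
o=log(); f=eyes.grab_frame('wrist'); save(f,'wrist2')
f=eyes.grab_frame('side'); save(f,'side2')
T=np.eye(4)
P,u,v=cloud(f); np.savez('pc_s2',P=P,u=u,v=v)
E
```

```text
6.05 q [-0.283, 0.522, -0.11, 1.764, 0.014, 1.11, 1.397] p [0.5527, 0.157, 0.2384] 
x [-0.945, -0.21, 0.252] z [-0.246, -0.054, -0.968] F [-0.2, -0.2, -4.7] w 0.0424
```

View pics/wrist2.png

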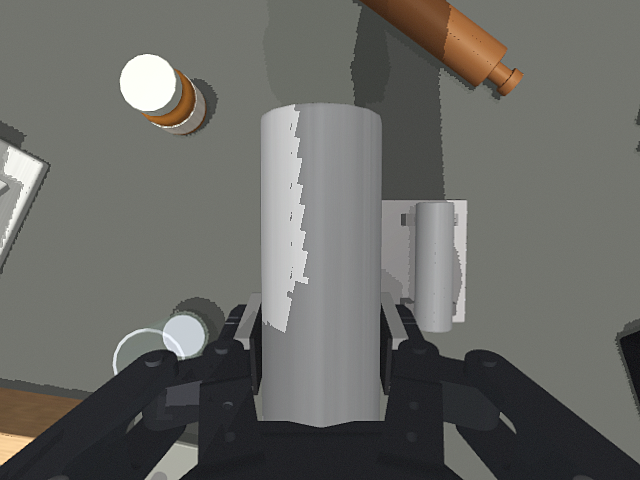

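View pics/side2.png

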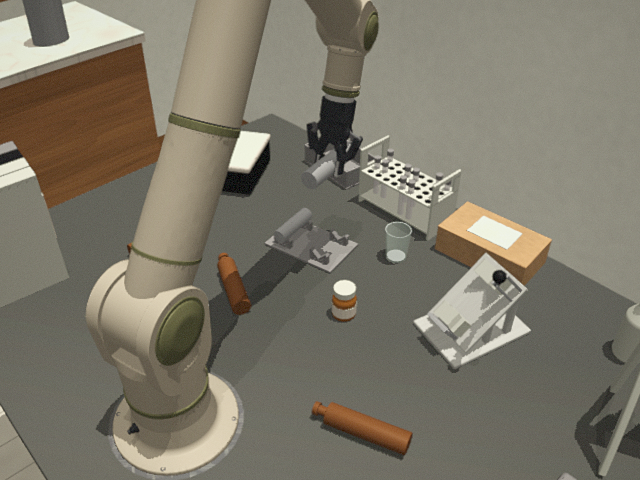

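```bash
cat > kin.py <<'E'
from h import *
from scipy.optimize import least_squares
import itertools
def load():
    L=[json.loads(l) for l in open('log.jsonl')]
    return [(np.array(q),np.array(p),R.from_quat([t[1],t[2],t[3],t[0]])) for q,p,t in L]
def fk(q,prm,s):
    # prm: c, h, a, ea, b, eb, L, el, c7, ty
    c,h,a,ea,b,eb,Lz,el,c7,ty=prm
    M=R.from_euler('z',c+s[0]*q[0]); p=np.array([0,0,h])
    M=M*R.from_euler('y',q[1])*R.from_euler('z',s[1]*q[2]); p=p+M.apply([ea,ty,a])
    M=M*R.from_euler('y',q[3])*R.from_euler('z',s[2]*q[4]); p=p+M.apply([eb,0,b])
    M=M*R.from_euler('y',q[5]); p=p+M.apply([el,0,0]); M=M*R.from_euler('z',s[3]*q[6]+c7); p=p+M.apply([0,0,Lz])
    return p,M
def fit(reg=1e-3):
    D=load();best=None
    x0=np.array([0,.36,.5,0,.5,0,.3,0,0,0.])
    for s in itertools.product([1,-1],repeat=4):
      for c7 in (0,np.pi):
        y0=x0.copy();y0[8]=c7
        def res(x):
            r=[]
            for q,p,M in D:
                pp,MM=fk(q,x,s); r+=list((pp-p)*10)+list((M.inv()*MM).as_rotvec())
            return np.array(r+list(reg*(x-y0)))
        o=least_squares(res,y0)
        if best is None or o.cost<best[0]: best=(o.cost,s,o.x,res(o.x))
    return best
if __name__=='__main__':
    b=fit();print(b[0],b[1],b[2].round(4).tolist(),np.abs(b[3]).max())
    np.savez('kin',s=b[1],x=b[2])
E
python3 kin.py
```

```text
3.288427528538311e-05 (-1, -1, -1, -1) [-0.0033, 0.2862, 0.6571, -0.0019, 0.4432, 0.0058, 0.3331, 0.0015, 1.5676, -0.0543] 0.004141123952287051
```

```bash
cat > ik.py <<'E'
from kin import *
k=np.load('kin.npz');S=k['s'];X=k['x']
LO=np.array([-2.57,-.35,-1.29,.11,-1.05,.11,-2.63]);HI=np.array([2.57,1.97,1.29,2.56,4.19,1.86,2.63])
def frm(yaw,el):
    f=np.array([np.cos(yaw),np.sin(yaw),0]);up=np.array([0,0,1.]);c,s=np.cos(el),np.sin(el)
    return R.from_matrix(np.stack([f*c+up*s,[-np.sin(yaw),np.cos(yaw),0],-f*s+up*c],1))
CR=frm(-.27,np.radians(40)); CO=np.array([.5685,-.2365,.1235])
def ik(p,M,seed,wt=.02):
    def res(q):
        pp,MM=fk(q,X,S); return np.r_[(pp-p)*10,(M.inv()*MM).as_rotvec(),wt*.05*(q-seed)]
    return least_squares(res,np.clip(seed,LO+.02,HI-.02),bounds=(LO,HI))
E
python3 - <<'E'
from ik import *
D=load(); q0,p0,M0=D[-1]; 
Mg=D[-2][2]; pg=D[-2][1] # grasp pose
RC=frm(.2177,0); C=np.array([.5578,.1562,.0478])
rel_p=RC.inv().apply(pg-C); rel_R=RC.inv()*Mg
print('rel',rel_p, rel_R.as_matrix()[:,2])
np.savez('rel',p=rel_p,R=rel_R.as_quat())
for off in (0,.05,.12):
  for extra in (0,-10,10):
    # extra tilt of grasp (hypothetical)
    E=R.from_euler('y',extra,degrees=True)
    M=CR*E*rel_R; p=CO+CR.apply(np.array([0,0,off])+E.apply(rel_p))
    for seed in (q0,q0+[0,0,0,0,np.pi,0,-1.5]):
        o=ik(p,M,seed); pp,MM=fk(o.x,X,S)
        print(off,extra,o.x.round(2),'err mm',(np.linalg.norm(pp-p)*1e3).round(1),'deg',np.degrees((M.inv()*MM).magnitude()).round(1))
E
```

```text
rel [-0.00563911  0.00025483 -0.02189974] [-0.25682326 -0.00156323 -0.96645712]
0 0 [ 0.95  0.73 -0.98  2.29  1.76  0.61 -0.1 ] err mm 0.0 deg 0.0
0 0 [ 0.47  0.59 -0.25  2.3   2.51  0.21 -0.9 ] err mm 0.0 deg 0.0
0 -10 [ 1.1   0.91 -1.29  2.41  2.02  0.95 -0.28] err mm 0.0 deg 0.0
0 -10 [ 0.57  0.63 -0.38  2.41  2.76  0.53 -1.12] err mm 0.0 deg 0.0
0 10 [ 0.33  0.59 -0.04  2.14  0.08  0.15  1.52] err mm 0.0 deg 0.0
0 10 [ 0.82  0.66 -0.78  2.16  1.22  0.5   0.41] err mm 0.0 deg 0.0
0.05 0 [ 0.93  0.59 -0.92  2.33  1.7   0.49 -0.09] err mm 0.0 deg 0.0
0.05 0 [ 0.46  0.49 -0.22  2.34  2.5   0.15 -0.89] err mm 0.0 deg 0.0
0.05 -10 [ 1.12  0.78 -1.29  2.45  1.98  0.86 -0.32] err mm 0.0 deg 0.0
0.05 -10 [ 0.58  0.53 -0.37  2.46  2.78  0.47 -1.15] err mm 0.0 deg 0.0
0.05 10 [ 0.34  0.5  -0.04  2.19  0.06  0.19  1.55] err mm 0.0 deg 0.0
0.05 10 [ 0.91  0.59 -0.89  2.2   1.13  0.53  0.47] err mm 0.0 deg 0.0
0.12 0 [ 0.72  0.37 -0.55  2.37  1.55  0.2   0.03] err mm 0.0 deg 0.0
0.12 0 [ 0.54  0.35 -0.32  2.38  1.68  0.11 -0.09] err mm 0.0 deg 0.0
0.12 -10 [ 1.19  0.57 -1.29  2.5   1.93  0.67 -0.35] err mm 0.0 deg 0.0
0.12 -10 [ 0.59  0.38 -0.37  2.51  2.8   0.36 -1.19] err mm 0.0 deg 0.0
0.12 10 [ 0.33  0.37 -0.03  2.23  0.    0.27  1.61] err mm 0.0 deg 0.0
0.12 10 [ 1.08  0.51 -1.09  2.24  0.99  0.6   0.57] err mm 0.0 deg 0.0
```

```bash
cat >> ik.py <<'E'
_r=np.load('rel.npz'); REL_P=_r['p'];REL_R=R.from_quat(_r['R'])
def tgt(x=0,y=0,z=0): return CO+CR.apply(np.array([x,y,z])+REL_P), CR*REL_R
def todo(o,p,M):
    dp=(p-o['ee_pos'])*1e3; dr=(M*rot(o).inv()).as_rotvec(); return dp.round(1).tolist(),dr.round(4).tolist()
E
python3 - <<'E'
from ik import *
o=get_obs()
for z in (.14,.1,.05,0):
    p,M=tgt(0,0,z);print(z,p.round(4),todo(o,p,M))
E
```

```text
0.14 [ 0.4912 -0.2149  0.2103] ([-59.9, -371.2, -24.4], [-0.0196, -0.7054, -0.4685])
0.1 [ 0.516  -0.2217  0.1797] ([-35.1, -378.0, -55.1], [-0.0196, -0.7054, -0.4685])
0.05 [ 0.547  -0.2303  0.1414] ([-4.1, -386.6, -93.4], [-0.0196, -0.7054, -0.4685])
0 [ 0.578  -0.2389  0.1031] ([26.8, -395.2, -131.7], [-0.0196, -0.7054, -0.4685])
```

Request:
{"name": "apply_moves", "arguments": {"deltas": [[-4,-25,5,-0.002,-0.05,-0.047,1],[-6,-38,5,-0.002,-0.06,-0.047,1],[-6,-38,0,-0.002,-0.07,-0.047,1],[-6,-38,0,-0.002,-0.07,-0.047,1],[-6,-38,0,-0.002,-0.07,-0.047,1],[-6,-38,0,-0.002,-0.07,-0.047,1],[-6,-38,0,-0.002,-0.07,-0.047,1]]}}

```text
clock: 6.85
ee_pos: [0.5098, -0.0979, 0.2435]
tool_rot: [0.097, 0.061, 0.993, -0.022]
force: [0.9, -0.7, -4.4]
grip_width: 0.0422
```

```bash
python3 -c "
from ik import *
o=log();p,M=tgt(0,0,.14);print(todo(o,p,M))"
```

```text
6.85 q [0.014, 0.27, 0.047, 2.191, 0.07, 0.488, 1.447] p [0.5098, -0.0979, 0.2435] 
x [-0.974, 0.117, -0.194] z [0.189, -0.056, -0.98] F [0.9, -0.7, -4.4] w 0.0422
([-18.6, -116.9, -33.1], [-0.0171, -0.2442, -0.14])
```

Request:
{"name": "apply_moves", "arguments": {"deltas": [[0,-35,-5,-0.004,-0.06,-0.035,1],[2,-38,-15,-0.004,-0.06,-0.035,1],[2,-38,-15,-0.004,-0.06,-0.035,1],[0,-8,-10,-0.004,-0.06,-0.035,1],[0,0,0,0,0,0,1]]}}

```text
clock: 7.35
ee_pos: [0.5093, -0.2136, 0.2037]
tool_rot: [0.182, 0.12, 0.975, -0.033]
force: [1.0, 0.7, -4.0]
grip_width: 0.0423
```

```bash
python3 -c "
from ik import *
o=log();p,M=tgt(0,0,.10);print(todo(o,p,M))"
```

```text
7.35 q [0.347, 0.339, -0.071, 2.29, 0.213, 0.145, 1.406] p [0.5093, -0.2136, 0.2037] 
x [-0.905, 0.222, -0.362] z [0.347, -0.108, -0.932] F [1.0, 0.7, -4.0] w 0.0423
([6.7, -8.1, -23.9], [0.0019, -0.0703, -0.0215])
```

Request:
{"name": "apply_moves", "arguments": {"deltas": [[3,-4,-10,0,-0.025,-0.008,1],[3,-4,-10,0.001,-0.025,-0.008,1],[0,0,-4,0.001,-0.02,-0.005,1],[0,0,0,0,0,0,1]]}}

```text
clock: 7.75
ee_pos: [0.5124, -0.2187, 0.1936]
tool_rot: [0.196, 0.124, 0.972, -0.037]
force: [-0.3, -0.8, -4.7]
grip_width: 0.0426
```

```bash
python3 - <<'E'
from ik import *
o=log();p,M=tgt(0,0,.10);print(todo(o,p,M))
T=np.eye(4);T[:3,:3]=rot(o).as_matrix();T[:3,3]=o['ee_pos']
f=eyes.grab_frame('wrist'); save(f,'wrist3')
P,u,v=cloud(f,T@f['hand_eye']); np.savez('pc_w3',P=P,u=u,v=v)
f=eyes.grab_frame('side'); save(f,'side3')
P,u,v=cloud(f); np.savez('pc_s3',P=P,u=u,v=v)
E
```

```text
7.75 q [0.452, 0.365, -0.201, 2.307, 0.863, 0.112, 0.753] p [0.5124, -0.2187, 0.1936] 
x [-0.892, 0.226, -0.391] z [0.373, -0.121, -0.92] F [-0.3, -0.8, -4.7] w 0.0426
([3.6, -3.0, -13.9], [0.0117, -0.0412, -0.0121])
```

View pics/wrist3.png

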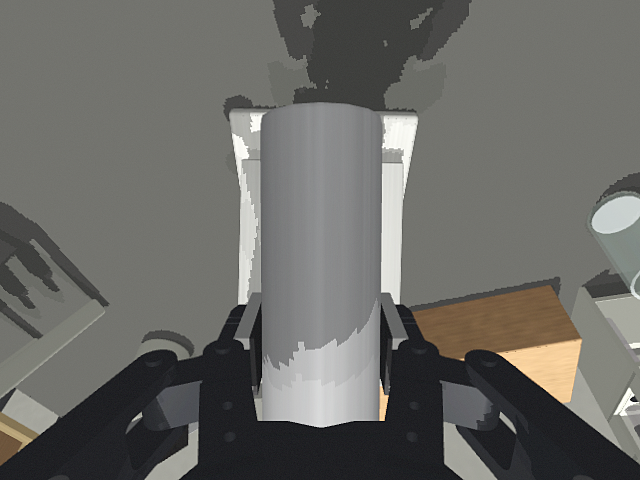

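View pics/side3.png

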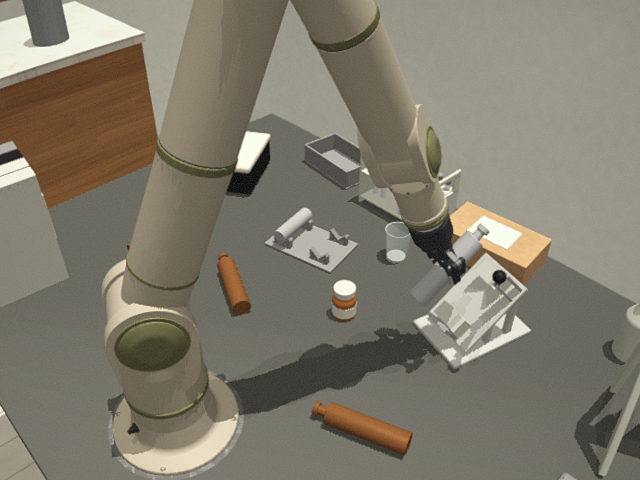

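```bash
cat > hold.py <<'E'
from ik import *
def heldfit(fn,o,vmax=330):
    D=np.load(fn);P=D['P'];u=D['u'];v=D['v']
    M=rot(o); Q=M.inv().apply(P-o['ee_pos'])   # tool frame
    a0=REL_R.inv().apply([1,0,0]); c0=-REL_R.inv().apply(REL_P)
    w=Q-c0; s=w@a0; r=np.linalg.norm(w-np.outer(s,a0),axis=1)
    m=(abs(r-.022)<.008)&(s<.03)&(s>-.085)&(u>265)&(u<378)&(v<vmax);Q=Q[m]
    B=np.linalg.svd(a0[None])[2][1:]
    def res(x):
        a=a0+x[2]*B[0]+x[3]*B[1];a/=np.linalg.norm(a);w=Q-c0-x[0]*B[0]-x[1]*B[1];s=w@a
        return np.linalg.norm(w-np.outer(s,a),axis=1)-.022
    f=least_squares(res,np.zeros(4),loss='soft_l1',f_scale=.001);x=f.x
    a=a0+x[2]*B[0]+x[3]*B[1];a/=np.linalg.norm(a);c=c0+x[0]*B[0]+x[1]*B[1]
    s=(Q-c)@a
    return m.sum(),c,a,a0,c0,np.percentile(s,[.2,1,5]),np.std(res(x))
E
python3 - <<'E'
from hold import *
o=get_obs()
n,c,a,a0,c0,e,sd=heldfit('pc_w3.npz',o)
print(n,'c',c.round(4),c0.round(4),'a',a.round(4),a0.round(4),'low end',e,sd)
print('angle diff deg',np.degrees(np.arccos(a@a0)))
# world
M=rot(o);print('axis world el',np.degrees(np.arcsin(M.apply(a)[2])),'yaw',np.arctan2(*M.apply(a)[1::-1]))
# cradle check from the wrist cloud
D=np.load('pc_w3.npz');P=D['P']; L=CR.inv().apply(P-CO)
m=(abs(L[:,0])<.09)&(abs(L[:,1])<.065)&(abs(L[:,2]+.045)<.012)
A=L[m];print(m.sum()); X1=np.c_[A[:,:2],np.ones(len(A))];co=np.linalg.lstsq(X1,A[:,2],rcond=None)[0];print('deck plane fit',co, np.std(A[:,2]-X1@co)); print(np.percentile(A,[1,99],axis=0))
E
```

```text
25088 c [-0.0001 -0.0002 -0.0217] [ 0.0002 -0.0003 -0.0226] a [-0.9667 -0.0015 -0.256 ] [-9.665e-01 -3.000e-04 -2.568e-01] low end [-0.08029049 -0.07965139 -0.07680027] 0.0005453140642975108
angle diff deg 0.08857548490551942
axis world el 37.8885060441164 yaw -0.24287855643721434
5615
deck plane fit [ 0.0002368  -0.00041915 -0.0459478 ] 0.0007179845273371595
[[-0.08891219 -0.06466874 -0.04766204]
 [ 0.02168288  0.06397619 -0.04433347]]
```

```bash
python3 - <<'E'
from hold import *
D=np.load('pc_w3.npz');P=D['P']; L=CR.inv().apply(P-CO)
m=(abs(L[:,0])<.1)&(abs(L[:,1])<.085)&(abs(L[:,2]+.0455)<.004); A=L[m]
for x in np.arange(-.09,.03,.01):
    b=A[(A[:,0]>=x)&(A[:,0]<x+.01),1]
    if len(b)>50: print(round(x,3),b.min().round(4),b.max().round(4),len(b))
# points above deck near the foot
m=(L[:,0]<-.07)&(L[:,0]>-.1)&(abs(L[:,1])<.035)&(L[:,2]>-.035)&(L[:,2]<.02);B=L[m]
print(len(B),B.min(0) if len(B) else 0,B.max(0) if len(B) else 0)
for c in ('side','top'):
    P=np.load(f'pc_{c}.npz')['P'];L=CR.inv().apply(P-CO)
    m=(L[:,0]<-.07)&(L[:,0]>-.105)&(abs(L[:,1])<.04)&(L[:,2]>.003)&(L[:,2]<.03);B=L[m];print(c,len(B),np.percentile(B,[5,50,95],axis=0).round(4).tolist())
    m=(abs(L[:,0])<.1)&(abs(L[:,1])<.085)&(abs(L[:,2]+.045)<.006); A=L[m]
    for x in np.arange(-.09,.09,.02):
        b=A[(A[:,0]>=x)&(A[:,0]<x+.02),1]
        if len(b)>30: print(round(x,3),b.min().round(4),b.max().round(4),len(b))
E
```

```text
-0.09 -0.0653 0.0647 521
-0.08 -0.065 0.0646 500
-0.07 -0.0658 0.0641 533
-0.06 -0.0654 0.0644 515
-0.05 -0.0653 0.0646 524
-0.04 -0.0649 0.064 517
-0.03 -0.0657 0.0644 523
-0.02 -0.0657 0.0646 536
-0.01 -0.0651 0.0639 525
-0.0 -0.0658 0.0642 528
0.01 -0.0656 0.0644 366
0.02 -0.0652 0.0638 72
0 0 0
side 110 [[-0.0914, -0.0293, 0.004], [-0.0875, -0.0036, 0.0081], [-0.0839, 0.0257, 0.0113]]
-0.09 -0.0673 0.0649 214
-0.07 -0.0668 0.0656 164
-0.05 -0.0678 0.0642 427
-0.03 -0.0671 0.0638 518
-0.01 -0.0681 0.063 511
0.01 -0.0674 0.0653 508
0.03 -0.0671 0.0647 314
0.05 -0.0675 0.0635 181
0.07 -0.0681 0.0632 228
top 87 [[-0.0883, -0.0258, 0.0047], [-0.0832, 0.0014, 0.0094], [-0.0799, 0.0285, 0.0142]]
-0.09 -0.0649 0.0639 122
-0.07 -0.0647 0.0666 138
-0.05 -0.0652 0.0664 291
-0.03 -0.0651 0.0666 345
-0.01 -0.0657 0.0668 342
0.01 -0.065 0.0663 341
0.03 -0.0518 0.0663 129
0.05 -0.0581 0.0651 121
0.07 -0.0642 0.0654 326
```

```bash
cat >> ik.py <<'E'
REL_P=-REL_R.apply([-.0001,-.0002,-.0217])
CO=CO+CR.apply([0,-.0004,-.0008])
E
python3 -c "
from ik import *
o=log()
for z in (.10,.06,.03):
  p,M=tgt(.006,0,z);print(p,todo(o,p,M)); print(ik(p,M,o['joint_positions']).x.round(2))"
```

```text
7.85 q [0.451, 0.364, -0.2, 2.306, 0.852, 0.112, 0.764] p [0.5129, -0.219, 0.1943] 
x [-0.892, 0.227, -0.392] z [0.373, -0.121, -0.92] F [-0.2, 0.0, -4.7] w 0.043
[ 0.52020353 -0.22337626  0.18365774] ([7.3, -4.4, -10.6], [0.0117, -0.0403, -0.0113])
[ 0.71  0.41 -0.56  2.35  1.62  0.22 -0.02]
[ 0.54498353 -0.23023433  0.15301596] ([32.1, -11.2, -41.3], [0.0117, -0.0403, -0.0113])
[ 0.79  0.51 -0.69  2.33  1.73  0.34 -0.12]
[ 0.56356853 -0.23537788  0.13003463] ([50.7, -16.4, -64.3], [0.0117, -0.0403, -0.0113])
[ 0.81  0.58 -0.74  2.3   1.79  0.4  -0.16]
```

Request:
{"name": "apply_moves", "arguments": {"deltas": [[6,-3,-8,0.003,-0.01,-0.003,1],[7,-2,-9,0.003,-0.01,-0.003,1],[7,-2,-9,0.003,-0.01,-0.003,1],[7,-2,-9,0.003,-0.01,-0.003,1],[5,-2,-6,0,0,0,1],[0,0,0,0,0,0,1]]}}

```text
clock: 8.45
ee_pos: [0.5403, -0.2297, 0.1586]
tool_rot: [0.211, 0.131, 0.968, -0.032]
force: [-0.0, -0.2, -4.2]
grip_width: 0.0426
```

```bash
python3 -c "
from ik import *
o=log();
for z in (.06,.03):
  p,M=tgt(.006,0,z);print(todo(o,p,M))"
```

```text
8.45 q [0.573, 0.47, -0.356, 2.29, 1.75, 0.161, -0.129] p [0.5403, -0.2297, 0.1586] 
x [-0.876, 0.241, -0.418] z [0.401, -0.118, -0.909] F [-0.0, -0.2, -4.2] w 0.0426
([4.6, -0.5, -5.6], [0.0037, -0.0089, 0.0005])
([23.2, -5.7, -28.6], [0.0037, -0.0089, 0.0005])
```

Going well; orient fully and come down to 25 mm above the seat.

Request:
{"name": "apply_moves", "arguments": {"deltas": [[6,-1,-8,0.002,-0.005,0,1],[6,-2,-8,0.002,-0.004,0,1],[6,-2,-7,0,0,0,1],[6,-2,-7,0,0,0,1],[0,0,0,0,0,0,1]]}}

```text
clock: 8.95
ee_pos: [0.5646, -0.237, 0.1286]
tool_rot: [0.216, 0.132, 0.967, -0.03]
force: [0.2, -0.4, -5.3]
grip_width: 0.0428
```

```bash
python3 - <<'E'
from ik import *
o=log();
for z in (.03,.01,.003,0):
  p,M=tgt(.006,0,z);print(z,todo(o,p,M))
f=eyes.grab_frame('side'); cv2.imwrite('pics/side4.png',cv2.resize(f['color'][200:380,370:570],None,fx=3.3,fy=3.3)[:,:,::-1])
E
```

```text
8.95 q [0.654, 0.565, -0.476, 2.258, 1.895, 0.251, -0.252] p [0.5646, -0.237, 0.1286] 
x [-0.872, 0.242, -0.425] z [0.409, -0.115, -0.905] F [0.2, -0.4, -5.3] w 0.0428
0.03 ([-1.0, 1.7, 1.4], [-0.0, 0.0008, 0.001])
0.01 ([11.4, -1.8, -13.9], [-0.0, 0.0008, 0.001])
0.003 ([15.7, -3.0, -19.3], [-0.0, 0.0008, 0.001])
0 ([17.6, -3.5, -21.6], [-0.0, 0.0008, 0.001])
```

View pics/side4.png

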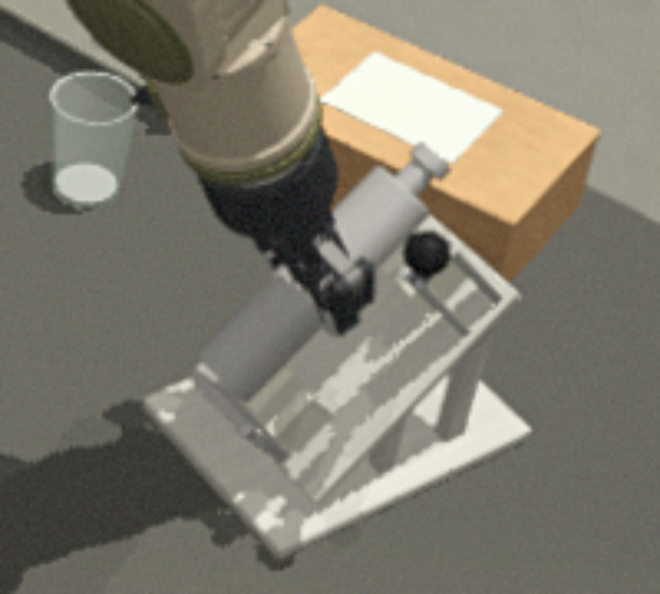

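Request:
{"name": "apply_moves", "arguments": {"deltas": [[5,0,-6,0,0,0,1],[5,-1,-6,0,0,0,1],[4,-1,-5,0,0,0,1],[0,0,0,0,0,0,1]]}}

```text
clock: 9.4
ee_pos: [0.5785, -0.2389, 0.1116]
tool_rot: [0.216, 0.132, 0.967, -0.03]
force: [0.1, 0.2, -3.9]
grip_width: 0.0427
```

```bash
python3 - <<'E'
from ik import *
o=log();
for z in (.003,0): p,M=tgt(.006,0,z);print(z,todo(o,p,M))
E
```

```text
9.4 q [0.663, 0.612, -0.503, 2.237, 1.933, 0.287, -0.283] p [0.5785, -0.2389, 0.1116] 
x [-0.872, 0.243, -0.426] z [0.41, -0.115, -0.905] F [0.1, 0.2, -3.9] w 0.0427
0.003 ([1.8, -1.1, -2.3], [-0.0003, 0.0015, 0.0009])
0 ([3.6, -1.6, -4.6], [-0.0003, 0.0015, 0.0009])
```

Request:
{"name": "apply_moves", "arguments": {"deltas": [[2,-1,-2,0,0,0,1],[1,-0.5,-1.5,0,0,0,1],[0,0,0,0,0,0,1]]}}

```text
clock: 9.7
ee_pos: [0.5812, -0.2405, 0.1089]
tool_rot: [0.216, 0.132, 0.967, -0.03]
force: [0.0, 0.3, -4.9]
grip_width: 0.0425
```

```bash
python3 - <<'E'
from ik import *
o=log();print(CR.inv().apply(o['force']))
for z in (.003,0): p,M=tgt(.006,0,z);print(z,todo(o,p,M))
E
```

```text
9.7 q [0.664, 0.62, -0.505, 2.233, 1.939, 0.291, -0.285] p [0.5812, -0.2405, 0.1089] 
x [-0.872, 0.242, -0.426] z [0.41, -0.115, -0.905] F [0.0, 0.3, -4.9] w 0.0425
[-3.156817    0.2942352  -3.71281073]
0.003 ([-0.9, 0.5, 0.5], [0.0003, 0.002, 0.001])
0 ([1.0, 0.0, -1.8], [0.0003, 0.002, 0.001])
```

Request:
{"name": "apply_moves", "arguments": {"deltas": [[0.6,0,-0.8,0,0,0,1],[0.6,0,-0.8,0,0,0,1],[0,0,0,0,0,0,1]]}}

```text
clock: 10.0
ee_pos: [0.5824, -0.2404, 0.1074]
tool_rot: [0.216, 0.132, 0.967, -0.03]
force: [-0.1, -0.6, -4.0]
grip_width: 0.0426
```

```bash
python3 - <<'E'
from ik import *
o=log();print(CR.inv().apply(o['force']))
p,M=tgt(.006,0,0);print(todo(o,p,M), CR.inv().apply(o['ee_pos']-p)*1e3)
E
```

```text
10.0 q [0.665, 0.624, -0.507, 2.231, 1.942, 0.294, -0.288] p [0.5824, -0.2404, 0.1074] 
x [-0.872, 0.242, -0.426] z [0.411, -0.115, -0.905] F [-0.1, -0.6, -4.0] w 0.0426
[-2.50651538 -0.58499475 -3.10622547]
([-0.2, -0.1, -0.3], [0.0003, 0.0021, 0.0008]) [0.37339984 0.20453256 0.13853538]
```

Request:
{"name": "apply_moves", "arguments": {"deltas": [[0.6,-0.2,-0.8,0,0,0,1],[-1.5,0.4,-1.3,0,0,0,1],[-1.5,0.4,-1.3,0,0,0,1],[0,0,0,0,0,0,1]]}}

```text
clock: 10.4
ee_pos: [0.5809, -0.2403, 0.105]
tool_rot: [0.218, 0.132, 0.967, -0.031]
force: [0.7, -0.5, 2.7]
grip_width: 0.0428
```

```bash
python3 - <<'E'
from ik import *
o=log();print(CR.inv().apply(o['force']))
p,M=tgt(0,0,0);print(todo(o,p,M), CR.inv().apply(o['ee_pos']-p)*1e3)
E
```

```text
10.4 q [0.677, 0.631, -0.525, 2.237, 1.962, 0.31, -0.305] p [0.5809, -0.2403, 0.105] 
x [-0.871, 0.242, -0.429] z [0.412, -0.117, -0.903] F [0.7, -0.5, 2.7] w 0.0428
[ 2.29155902 -0.28756485  1.53712516]
([-3.2, 1.0, -1.8], [0.0018, 0.0043, 0.0009]) [ 3.72123293 -0.13108718 -0.73975295]
```

Request:
{"name": "apply_moves", "arguments": {"deltas": [[-1.1,0.3,-1,0,0,0,1],[-1.1,0.3,-1,0,0,0,1],[0,0,0,0,0,0,1]]}}

```text
clock: 10.7
ee_pos: [0.5794, -0.2399, 0.1036]
tool_rot: [0.218, 0.132, 0.966, -0.031]
force: [-1.2, -1.1, 10.3]
grip_width: 0.0422
```

```bash
python3 - <<'E'
from ik import *
o=log();print(CR.inv().apply(o['force']))
p,M=tgt(0,0,0);print(todo(o,p,M), CR.inv().apply(o['ee_pos']-p)*1e3)
E
```

```text
10.7 q [0.685, 0.635, -0.537, 2.241, 1.976, 0.321, -0.317] p [0.5794, -0.2399, 0.1036] 
x [-0.87, 0.241, -0.43] z [0.414, -0.118, -0.903] F [-1.2, -1.1, 10.3] w 0.0422
[ 5.98993831 -1.41639046  8.44569442]
([-1.7, 0.6, -0.4], [0.0026, 0.0057, 0.001]) [ 1.65822144 -0.1652999  -0.8114438 ]
```

Request:
{"name": "apply_moves", "arguments": {"deltas": [[-1.3,0.3,-0.7,0,0,0,1],[-1.2,0.3,-0.8,0,0,0,1],[0,0,0,0,0,0,1]]}}

```text
clock: 11.0
ee_pos: [0.5768, -0.2392, 0.1015]
tool_rot: [0.218, 0.132, 0.967, -0.031]
force: [3.3, -3.1, 5.1]
grip_width: 0.0426
```

```bash
python3 - <<'E'
from ik import *
o=log();print(CR.inv().apply(o['force']))
p,M=tgt(0,0,0);print(todo(o,p,M), CR.inv().apply(o['ee_pos']-p)*1e3)
T=np.eye(4);T[:3,:3]=rot(o).as_matrix();T[:3,3]=o['ee_pos']
f=eyes.grab_frame('wrist'); save(f,'wrist5');P,u,v=cloud(f,T@f['hand_eye']); np.savez('pc_w5',P=P,u=u,v=v)
from hold import heldfit
n,c,a,a0,c0,e,sd=heldfit('pc_w5.npz',o);print(n,c.round(4),c0.round(4),a.round(4),a0.round(4),e)
M=rot(o);print('in cradle: c',CR.inv().apply(M.apply(c)+o['ee_pos']-CO)*1e3,'axis',CR.inv().apply(M.apply(a)))
L=CR.inv().apply(P-CO)
m=(L[:,0]<-.07)&(L[:,0]>-.1)&(abs(L[:,1])<.035)&(L[:,2]>-.035)&(L[:,2]<.02);B=L[m];print(len(B),np.percentile(B,[2,50,98],axis=0).round(4).tolist())
E
```

```text
11.0 q [0.692, 0.64, -0.547, 2.247, 1.987, 0.33, -0.328] p [0.5768, -0.2392, 0.1015] 
x [-0.87, 0.242, -0.429] z [0.413, -0.117, -0.903] F [3.3, -3.1, 5.1] w 0.0426
[ 6.30817311 -2.10304509  1.35119561]
([0.9, -0.1, 1.7], [0.0019, 0.0049, 0.0009]) [-1.76445246 -0.10469397 -0.69975946]
25744 [-0.     -0.0004 -0.022 ] [-0.0001 -0.0002 -0.0217] [-0.9672 -0.0015 -0.2539] [-9.665e-01 -3.000e-04 -2.568e-01] [-0.08472566 -0.08358509 -0.0776723 ]
in cradle: c [-1.87635667 -0.30900544 -0.3276255 ] axis [ 0.99999618 -0.0016513   0.00221525]
7866 [[-0.0892, -0.0307, -0.0123], [-0.0819, -0.0003, 0.0098], [-0.0704, 0.0303, 0.0197]]
```

View pics/wrist5.png

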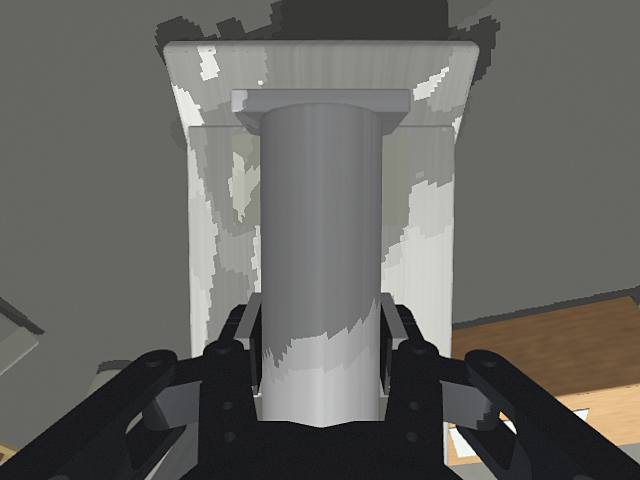

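```bash
python3 - <<'E'
from hold import *
D=np.load('pc_w5.npz');P=D['P'];u=D['u'];v=D['v'];L=CR.inv().apply(P-CO)
m=(L[:,0]<-.07)&(L[:,0]>-.1)&(abs(L[:,1])<.029)&(abs(L[:,1])>.024)&(L[:,2]>.004)&(L[:,2]<.013);B=L[m]
print(len(B),np.percentile(B[:,0],[1,10,50,90,99]).round(4),B[:,2].mean())
h,e=np.histogram(B[:,0],20);print(h,e.round(4))
m=(abs(L[:,1])<.015)&(L[:,0]<-.06)&(L[:,0]>-.1)&(L[:,2]>.0)
for x in np.arange(-.094,-.07,.001):
    b=L[m&(L[:,0]>=x)&(L[:,0]<x+.001)&(abs(L[:,1])<.004),2]
    if len(b): print(x.round(3),len(b),np.median(b).round(4))
E
```

```text
811 [-0.0894 -0.0886 -0.085  -0.0821 -0.0818] 0.009350483670380235
[  7  37  36  36  45  35  43  35  36  29  39  43  34  31  38  43  41  39
 107  57] [-0.0898 -0.0894 -0.089  -0.0886 -0.0882 -0.0878 -0.0874 -0.0869 -0.0865
 -0.0861 -0.0857 -0.0853 -0.0849 -0.0845 -0.084  -0.0836 -0.0832 -0.0828
 -0.0824 -0.082  -0.0816]
-0.09 29 0.0095
-0.089 69 0.01
-0.088 76 0.01
-0.087 78 0.0099
-0.086 64 0.01
-0.085 6 0.0102
-0.083 1 0.0193
-0.082 45 0.0209
-0.081 79 0.0214
-0.08 84 0.0214
-0.079 93 0.0215
-0.078 96 0.0216
-0.077 88 0.0215
-0.076 91 0.0216
-0.075 89 0.0216
-0.074 90 0.0214
-0.073 86 0.0215
-0.072 87 0.0214
-0.071 99 0.0214
```

Request:
{"name": "apply_moves", "arguments": {"deltas": [[0,0,0,0,0,0,0.4],[0,0,0,0,0,0,0],[0,0,0,0,0,0,-0.5],[0,0,0,0,0,0,-1],[0,0,0,0,0,0,-1],[0,0,0,0,0,0,-1]]}}

```text
clock: 11.65
ee_pos: [0.5749, -0.2384, 0.1002]
tool_rot: [0.216, 0.132, 0.967, -0.03]
force: [0.2, -0.0, -0.1]
grip_width: 0.0857
```

```bash
python3 - <<'E'
from ik import *
o=log();print(CR.inv().apply(o['force']))
T=np.eye(4);T[:3,:3]=rot(o).as_matrix();T[:3,3]=o['ee_pos']
f=eyes.grab_frame('wrist'); save(f,'wrist6');P,u,v=cloud(f,T@f['hand_eye']); np.savez('pc_w6',P=P,u=u,v=v)
from hold import heldfit
n,c,a,a0,c0,e,sd=heldfit('pc_w6.npz',o);print(n,c.round(4),c0.round(4),a.round(4),a0.round(4),e)
M=rot(o);print('in cradle: c',CR.inv().apply(M.apply(c)+o['ee_pos']-CO)*1e3,'axis',CR.inv().apply(M.apply(a)))
E
```

```text
11.65 q [0.692, 0.641, -0.546, 2.25, 1.986, 0.328, -0.327] p [0.5749, -0.2384, 0.1002] 
x [-0.872, 0.242, -0.426] z [0.41, -0.115, -0.905] F [0.2, -0.0, -0.1] w 0.0857
[ 0.08600466 -0.00701894 -0.14550374]
25205 [-0.0001 -0.0007 -0.0218] [-0.0001 -0.0002 -0.0217] [-0.9657 -0.001  -0.2597] [-9.665e-01 -3.000e-04 -2.568e-01] [-0.08460683 -0.08338965 -0.07645257]
in cradle: c [-4.24646522 -0.40198144 -0.34004308] axis [ 0.99998989 -0.00158018  0.00421047]
```

View pics/wrist6.png

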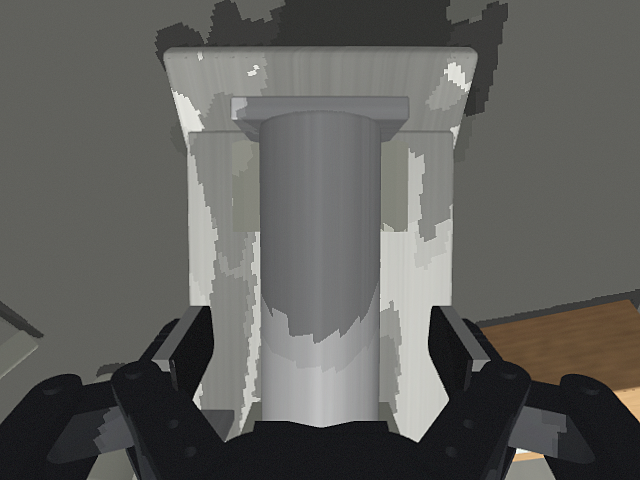

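Request:
{"name": "apply_moves", "arguments": {"deltas": [[-6,2,14,0,0,0,-1],[-10,3,22,0,0,0,-1],[-10,3,22,0,0,0,-1],[-10,3,22,0,0,0,-1],[-10,3,22,0,0,0,-1],[-10,3,22,0,0,0,-1],[0,0,0,0,0,0,-1]]}}

```text
clock: 12.4
ee_pos: [0.5256, -0.2249, 0.2105]
tool_rot: [0.216, 0.133, 0.967, -0.032]
force: [-0.4, -0.1, -0.9]
grip_width: 0.0854
```

```bash
python3 - <<'E'
from ik import *
o=log()
T=np.eye(4);T[:3,:3]=rot(o).as_matrix();T[:3,3]=o['ee_pos']
f=eyes.grab_frame('wrist'); save(f,'wrist7');P,u,v=cloud(f,T@f['hand_eye']); np.savez('pc_w7',P=P,u=u,v=v)
for n in ('bar_knob','bar_hinge','cyl_center','cyl_neck'):print(n,[(CR.inv().apply(np.array(r['location'])-CO).round(4).tolist(),round(r['conf'],2)) for r in nets.mark_of(n,f)[:2]])
f=eyes.grab_frame('side');cv2.imwrite('pics/side7.png',cv2.resize(f['color'][200:380,370:570],None,fx=3.3,fy=3.3)[:,:,::-1])
for n in ('bar_knob','bar_hinge','cyl_center','cyl_neck'):print(n,[(CR.inv().apply(np.array(r['location'])-CO).round(4).tolist(),round(r['conf'],2)) for r in nets.mark_of(n,f)[:2]])
P2,u2,v2=cloud(f); np.savez('pc_s7',P=P2,u=u2,v=v2,col=f['color'][v2,u2])
E
```

```text
12.4 q [0.648, 0.368, -0.437, 2.278, 1.098, 0.177, 0.513] p [0.5256, -0.2249, 0.2105] 
x [-0.871, 0.243, -0.427] z [0.41, -0.12, -0.904] F [-0.4, -0.1, -0.9] w 0.0854
bar_knob [([0.1042, -0.0005, -0.0008], 0.71), ([0.0028, 0.0017, 0.0004], 0.33)]
bar_hinge [([0.0637, -0.0563, 0.0321], 0.69)]
cyl_center [([-0.0003, 0.002, 0.0025], 0.58)]
cyl_neck [([0.1026, -0.0001, 0.002], 0.59)]
bar_knob [([0.0603, -0.0897, 0.113], 0.65)]
bar_hinge [([0.0616, -0.0529, 0.0341], 0.96)]
cyl_center [([-0.3521, 0.3549, 0.1657], 0.84), ([-0.0035, 0.002, 0.0002], 0.82)]
cyl_neck [([0.1041, -0.0014, 0.0006], 0.97), ([-0.3487, -0.0348, 0.1632], 0.79)]
```

View pics/wrist7.png

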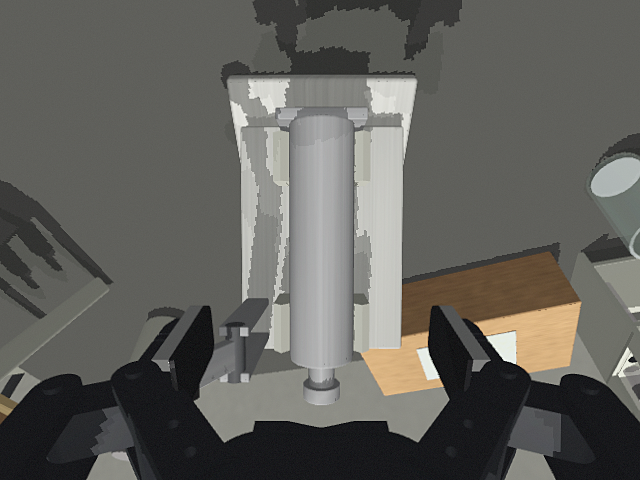

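View pics/side7.png

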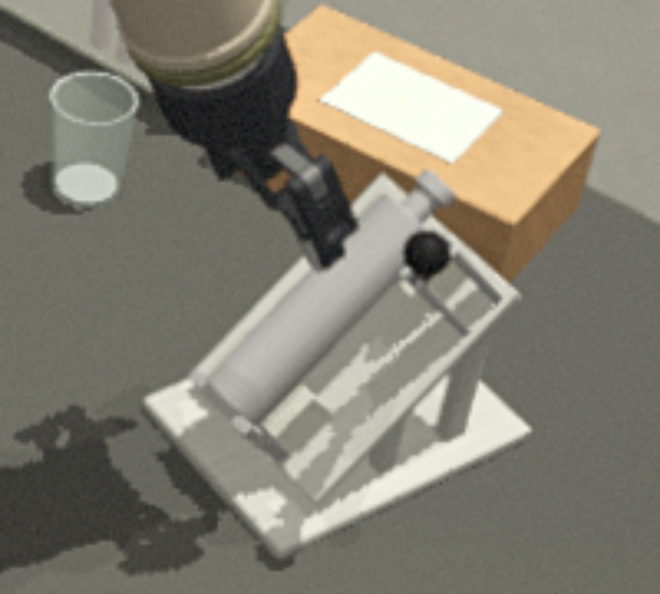

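```bash
cat > bar.py <<'E'
from ik import *
CO=CO+CR.apply([-.002,0,0])
def knob(th,r=.09):
    b=np.pi/4-th; return np.array([.065,-.052-r*np.sin(b),.032+r*np.cos(b)]), np.array([0,np.cos(b),-np.sin(b)*-1])
def tcp(th,gap=0,w=.0145):
    k,t=knob(th); 
    c,s=t[1],-t[2]   # phi: t=(cos,-sin)
    off=np.array([0,-(.013+gap)*c-w,(.013+gap)*s-.008*max(c,0)])
    if th>1.9: off[1]+=.006*(th-1.9)/.46
    return k+off
if __name__=='__main__':
    o=get_obs();M=rot(o);q=o['joint_positions']
    # fit knob from side cloud (dark points)
    D=np.load('pc_s7.npz');L=CR.inv().apply(D['P']-CO);k,_=knob(.35)
    m=(np.linalg.norm(L-k,axis=1)<.03)&(D['col'].max(1)<70);Q=L[m]
    f=least_squares(lambda c:np.linalg.norm(Q-c,axis=1)-.013,k,loss='soft_l1',f_scale=.001);print('knob fit',len(Q),f.x,'nominal',k,'theta',np.pi/4-np.arctan2(-(f.x[1]+.052),f.x[2]-.032))
    for el in (0,.2):
      MM=R.from_rotvec(CR.apply([0,el,0]))*M
      print('tool z',MM.as_matrix()[:,2])
      qq=q
      for th in (.35,.6,1,1.4,1.8,2.1,2.36):
        p=CO+CR.apply(tcp(th,.015 if th<.4 else 0)); r=ik(p,MM,qq,.2);qq=r.x;pp,_=fk(qq,X,S);print(th,tcp(th).round(3),p.round(4),qq.round(2),(np.linalg.norm(pp-p)*1e3).round(1))
E
python3 bar.py
```

```text
knob fit 138 [ 0.06331915 -0.0910159   0.11155329] nominal [ 0.065      -0.08995943  0.1136032 ] theta 0.3294299611852396
tool z [ 0.40800783 -0.11837795 -0.90527138]
0.35 [ 0.065 -0.116  0.101] [ 0.5222 -0.3588  0.2358] [ 1.18  0.45 -0.84  2.13  0.8   0.35  1.05] 0.0
0.6 [ 0.065 -0.096  0.11 ] [ 0.5216 -0.3234  0.2478] [ 1.14  0.4  -0.85  2.17  0.79  0.35  1.  ] 0.0
1 [ 0.065 -0.06   0.115] [ 0.5282 -0.2881  0.2514] [ 1.05  0.37 -0.82  2.19  0.81  0.34  0.91] 0.0
1.4 [ 0.065 -0.025  0.106] [ 0.5427 -0.2559  0.245 ] [ 0.93  0.36 -0.75  2.21  0.88  0.33  0.77] 0.0
1.8 [0.065 0.003 0.086] [ 0.5627 -0.2321  0.2295] [ 0.79  0.38 -0.66  2.21  0.99  0.31  0.61] 0.0
2.1 [0.065 0.02  0.065] [ 0.5802 -0.2195  0.2134] [ 0.69  0.41 -0.59  2.2   1.09  0.3   0.47] 0.0
2.36 [0.065 0.03  0.045] [ 0.5956 -0.2138  0.1976] [ 0.63  0.44 -0.54  2.2   1.19  0.28  0.37] 0.0
tool z [ 0.226513   -0.06814778 -0.97162119]
0.35 [ 0.065 -0.116  0.101] [ 0.5222 -0.3588  0.2358] [ 1.14  0.49 -0.86  1.99  0.59  0.65  1.24] 0.0
0.6 [ 0.065 -0.096  0.11 ] [ 0.5216 -0.3234  0.2478] [ 1.11  0.45 -0.88  2.02  0.57  0.65  1.19] 0.0
1 [ 0.065 -0.06   0.115] [ 0.5282 -0.2881  0.2514] [ 1.05  0.43 -0.88  2.04  0.57  0.64  1.13] 0.0
1.4 [ 0.065 -0.025  0.106] [ 0.5427 -0.2559  0.245 ] [ 0.97  0.43 -0.85  2.05  0.6   0.63  1.04] 0.0
1.8 [0.065 0.003 0.086] [ 0.5627 -0.2321  0.2295] [ 0.87  0.45 -0.81  2.05  0.65  0.62  0.95] 0.0
2.1 [0.065 0.02  0.065] [ 0.5802 -0.2195  0.2134] [ 0.81  0.48 -0.78  2.05  0.69  0.6   0.88] 0.0
2.36 [0.065 0.03  0.045] [ 0.5956 -0.2138  0.1976] [ 0.76  0.51 -0.75  2.04  0.73  0.59  0.83] 0.0
```

Request:
{"name": "apply_moves", "arguments": {"deltas": [[0,0,30,0.013,0.048,0,0.5],[0,0,35,0.013,0.048,0,1],[0,-15,35,0.013,0.048,0,1],[0,-35,10,0.013,0.048,0,1],[0,-40,0,0,0,0,1],[0,-40,0,0,0,0,1],[0,-25,0,0,0,0,1],[0,0,0,0,0,0,1]]}}

```text
clock: 13.7
ee_pos: [0.5264, -0.3886, 0.3075]
tool_rot: [0.128, 0.139, 0.982, -0.025]
force: [0.2, -0.2, 0.2]
grip_width: -0.0003
```

```bash
python3 - <<'E'
from bar import *
o=log();print((CR.inv().apply(o['ee_pos']-CO)).round(4)); p=CO+CR.apply(tcp(.33,.02)); print((p-o['ee_pos'])*1e3)
print('tool axes in cradle',(CR.inv()*rot(o)).as_matrix().round(3).tolist())
E
```

```text
13.7 q [1.205, 0.477, -0.903, 1.839, 0.508, 0.781, 1.372] p [0.5264, -0.3886, 0.3075] 
x [-0.929, 0.266, -0.258] z [0.244, -0.085, -0.966] F [0.2, -0.2, 0.2] w -0.0003
[ 0.1203 -0.1574  0.1417]
[ -3.66238736  23.5134027  -74.28575644]
tool axes in cradle [[-0.906, 0.001, -0.424], [0.009, 1.0, -0.017], [0.424, -0.019, -0.906]]
```

Request:
{"name": "apply_moves", "arguments": {"deltas": [[0,3,-25,0,0,0,1],[-2,4,-25,0,0,0,1],[-2,4,-24,0,0,0,1],[0,0,0,0,0,0,1]]}}

```text
clock: 14.1
ee_pos: [0.5221, -0.3707, 0.2318]
tool_rot: [0.126, 0.135, 0.983, -0.024]
force: [-0.7, -0.4, 1.1]
grip_width: -0.0003
```

```bash
python3 - <<'E'
from bar import *
o=log();print((CR.inv().apply(o['ee_pos']-CO)).round(4))
prev=o['ee_pos']
for th,g in ((.33,.01),(.33,0),(.5,-.002),(.7,-.002),(.9,-.002),(1.1,-.002),(1.3,-.002),(1.5,-.002),(1.7,-.002),(1.9,-.002),(2.1,-.002),(2.3,-.002)):
    p=CO+CR.apply(tcp(th,g));print(th,g,((p-prev)*1e3).round(1).tolist());prev=p
f=eyes.grab_frame('side');cv2.imwrite('pics/side8.png',cv2.resize(f['color'][200:380,370:570],None,fx=3.3,fy=3.3)[:,:,::-1])
E
```

```text
14.1 q [1.122, 0.528, -0.815, 1.955, 0.62, 0.627, 1.251] p [0.5221, -0.3707, 0.2318] 
x [-0.932, 0.259, -0.254] z [0.241, -0.081, -0.967] F [-0.7, -0.4, 1.1] w -0.0003
[ 0.0648 -0.1413  0.0895]
0.33 0.01 [0.3, 15.1, 4.8]
0.33 0 [-0.3, 9.4, 3.4]
0.5 -0.002 [-0.6, 16.1, 5.9]
0.7 -0.002 [1.4, 17.5, 4.0]
0.9 -0.002 [3.6, 17.7, 1.5]
1.1 -0.002 [5.6, 17.1, -1.0]
1.3 -0.002 [7.5, 15.9, -3.5]
1.5 -0.002 [9.0, 14.1, -5.9]
1.7 -0.002 [10.2, 11.6, -8.0]
1.9 -0.002 [10.9, 8.8, -9.8]
2.1 -0.002 [11.9, 8.0, -11.2]
2.3 -0.002 [11.8, 4.6, -12.1]
```

View pics/side8.png

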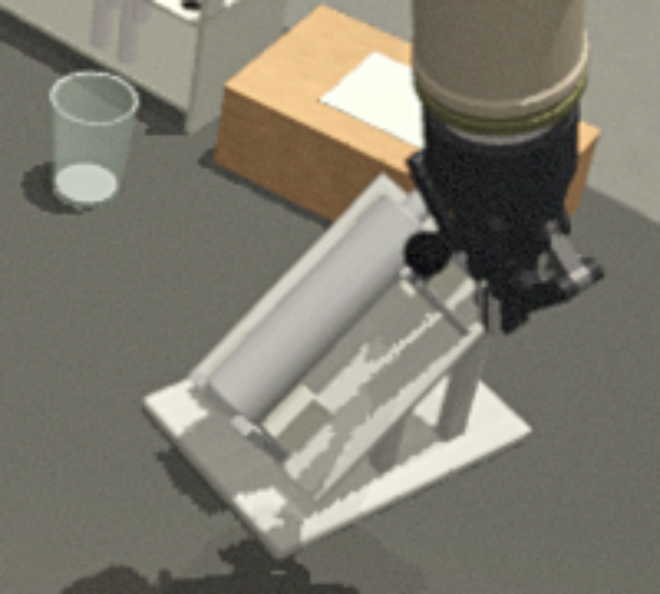

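Request:
{"name": "apply_moves", "arguments": {"deltas": [[0,8,2,0,0,0,1],[0,7,3,0,0,0,1],[0,5,2,0,0,0,1],[0,5,2,0,0,0,1],[0,8,3,0,0,0,1],[0,8,3,0,0,0,1],[0,0,0,0,0,0,1]]}}

```text
clock: 14.85
ee_pos: [0.5238, -0.3306, 0.2506]
tool_rot: [0.128, 0.135, 0.982, -0.025]
force: [0.1, -0.3, 0.6]
grip_width: -0.0004
```

```bash
cat > chk.py <<'E'
from bar import *
import sys
o=log();c=CR.inv().apply(o['ee_pos']-CO);print('tcp cradle',c.round(4),'F cradle',CR.inv().apply(o['force']).round(1), 'tool z cr',CR.inv().apply(rot(o).as_matrix()[:,2]).round(3))
prev=o['ee_pos']
for th in map(float,sys.argv[2:]):
    p=CO+CR.apply(tcp(th,-.002));print(th,((p-prev)*1e3).round(1).tolist());prev=p
f=eyes.grab_frame('side');cv2.imwrite(f'pics/{sys.argv[1]}.png',cv2.resize(f['color'][200:380,370:570],None,fx=3.3,fy=3.3)[:,:,::-1])
E
python3 chk.py side9 .5 .7 .9 1.1 1.3
```

```text
14.85 q [1.087, 0.477, -0.832, 1.986, 0.598, 0.63, 1.201] p [0.5238, -0.3306, 0.2506] 
x [-0.93, 0.259, -0.259] z [0.246, -0.084, -0.966] F [0.1, -0.3, 0.6] w -0.0004
tcp cradle [ 0.07   -0.1023  0.1097] F cradle [ 0.5 -0.3  0.3] tool z cr [-0.422 -0.016 -0.906]
0.5 [-2.4, 0.5, -4.8]
0.7 [1.4, 17.5, 4.0]
0.9 [3.6, 17.7, 1.5]
1.1 [5.6, 17.1, -1.0]
1.3 [7.5, 15.9, -3.5]
```

View pics/side9.png

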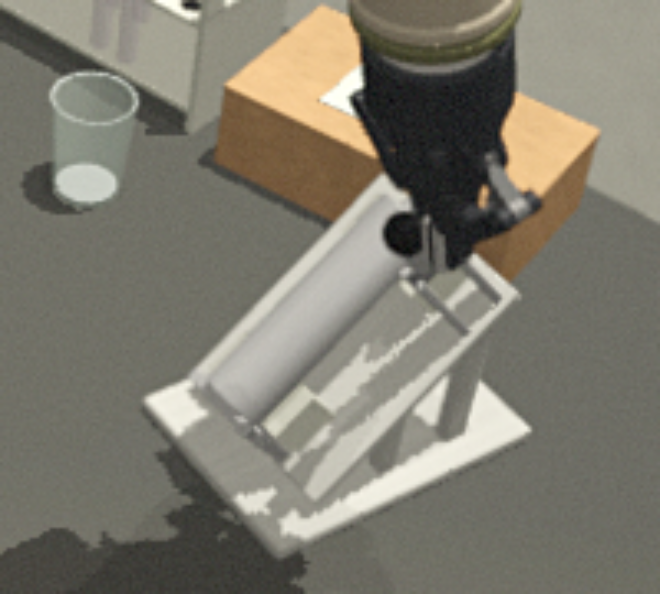

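Request:
{"name": "apply_moves", "arguments": {"deltas": [[-1,6,-1,0,0,0,1],[0,9,0,0,0,0,1],[1,9,0,0,0,0,1],[2,9,0,0,0,0,1],[2,9,0,0,0,0,1],[3,8,-1,0,0,0,1],[0,0,0,0,0,0,1]]}}

```text
clock: 15.6
ee_pos: [0.5312, -0.2796, 0.2477]
tool_rot: [0.128, 0.135, 0.982, -0.024]
force: [-0.0, -0.7, 0.2]
grip_width: -0.0001
```

```bash
python3 chk.py side10 1.1 1.3 1.5 1.7 1.9
```

```text
15.6 q [0.994, 0.449, -0.815, 2.031, 0.614, 0.606, 1.093] p [0.5312, -0.2796, 0.2477] 
x [-0.931, 0.258, -0.258] z [0.245, -0.083, -0.966] F [-0.0, -0.7, 0.2] w -0.0001
tcp cradle [ 0.0631 -0.0511  0.1116] F cradle [ 0.2 -0.7  0. ] tool z cr [-0.423 -0.014 -0.906]
1.1 [0.8, 1.8, 2.6]
1.3 [7.5, 15.9, -3.5]
1.5 [9.0, 14.1, -5.9]
1.7 [10.2, 11.6, -8.0]
1.9 [10.9, 8.8, -9.8]
```

View pics/side10.png

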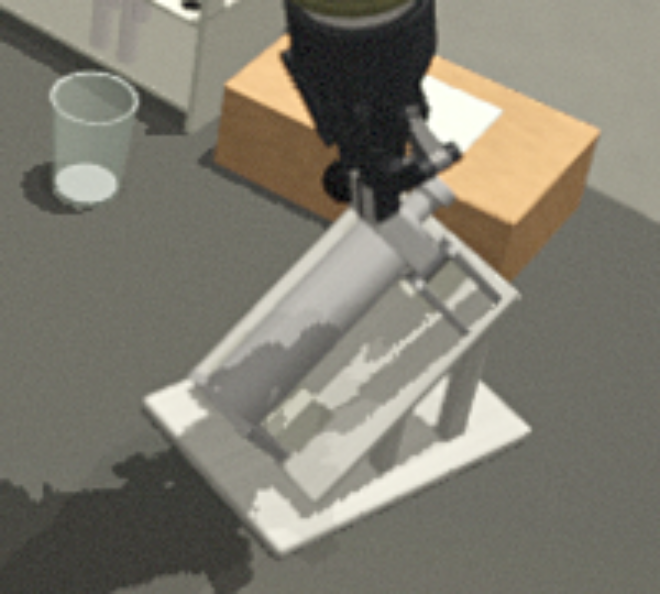

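Request:
{"name": "apply_moves", "arguments": {"deltas": [[4,8,0,0,0,0,1],[4,8,-1,0,0,0,1],[4,7,-3,0,0,0,1],[5,7,-3,0,0,0,1],[5,6,-4,0,0,0,1],[5,6,-4,0,0,0,1],[0,0,0,0,0,0,1]]}}

```text
clock: 16.35
ee_pos: [0.5586, -0.2383, 0.2323]
tool_rot: [0.128, 0.135, 0.982, -0.024]
force: [-0.6, -0.5, 0.7]
grip_width: -0.0
```

```bash
python3 chk.py side11 1.7 1.9 2.1 2.3
```

```text
16.35 q [0.86, 0.466, -0.765, 2.037, 0.668, 0.587, 0.958] p [0.5586, -0.2383, 0.2323] 
x [-0.931, 0.259, -0.259] z [0.245, -0.083, -0.966] F [-0.6, -0.5, 0.7] w -0.0
tcp cradle [ 0.065 -0.004  0.09 ] F cradle [ 0.1 -0.6  0.9] tool z cr [-0.423 -0.014 -0.906]
1.7 [0.1, 2.1, 0.6]
1.9 [10.9, 8.8, -9.8]
2.1 [11.9, 8.0, -11.2]
2.3 [11.8, 4.6, -12.1]
```

View pics/side11.png

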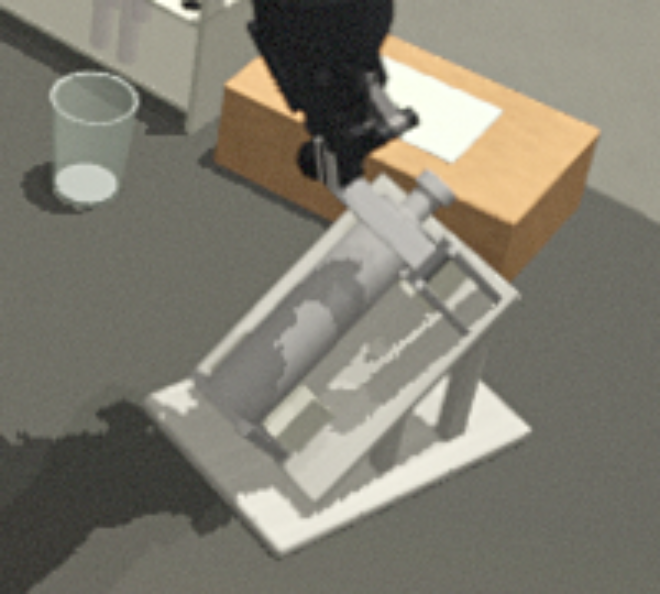

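Request:
{"name": "apply_moves", "arguments": {"deltas": [[4,5,-3,0,0,0,1],[4,4,-4,0,0,0,1],[4,3,-4,0,0,0,1],[4,3,-4,0,0,0,1],[4,3,-4,0,0,0,1],[4,2,-4,0,0,0,1],[0,0,0,0,0,0,1]]}}

```text
clock: 17.1
ee_pos: [0.5819, -0.2212, 0.2091]
tool_rot: [0.128, 0.136, 0.982, -0.026]
force: [0.5, -7.0, -0.3]
grip_width: 0.0001
```

```bash
python3 chk.py side12 2.1 2.2 2.3 2.36
```

```text
17.1 q [0.764, 0.504, -0.708, 2.031, 0.73, 0.564, 0.86] p [0.5819, -0.2212, 0.2091] 
x [-0.93, 0.261, -0.258] z [0.244, -0.086, -0.966] F [0.5, -7.0, -0.3] w 0.0001
tcp cradle [0.0638 0.0187 0.0607] F cradle [ 1.6 -6.6 -1.7] tool z cr [-0.423 -0.018 -0.906]
2.1 [-0.3, 1.8, 2.9]
2.2 [6.0, 2.7, -6.0]
2.3 [5.9, 1.9, -6.2]
2.36 [3.5, 0.7, -3.8]
```

View pics/side12.png

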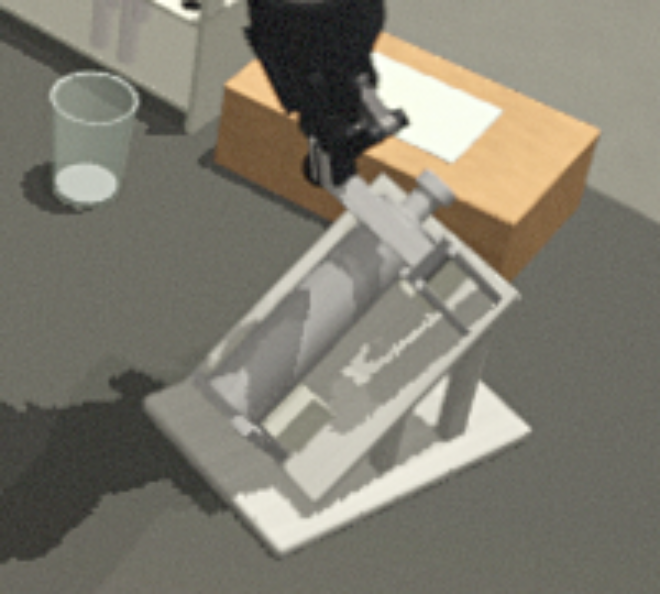

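Request:
{"name": "apply_moves", "arguments": {"deltas": [[0,-6,2,0,0,0,1],[1,-1,-2,0,0,0,1],[2,-0.6,-2.5,0,0,0,1],[2,-0.6,-2.5,0,0,0,1],[2,-0.6,-2.5,0,0,0,1],[0,0,0,0,0,0,1]]}}

```text
clock: 17.75
ee_pos: [0.589, -0.2281, 0.2019]
tool_rot: [0.128, 0.135, 0.982, -0.025]
force: [-0.1, -0.5, -0.1]
grip_width: 0.0003
```

```bash
python3 chk.py side13
```

```text
17.75 q [0.763, 0.523, -0.7, 2.019, 0.741, 0.559, 0.864] p [0.589, -0.2281, 0.2019] 
x [-0.93, 0.26, -0.258] z [0.245, -0.083, -0.966] F [-0.1, -0.5, -0.1] w 0.0003
tcp cradle [0.0658 0.0139 0.0496] F cradle [-0.  -0.5 -0.1] tool z cr [-0.423 -0.015 -0.906]
```

View pics/side13.png

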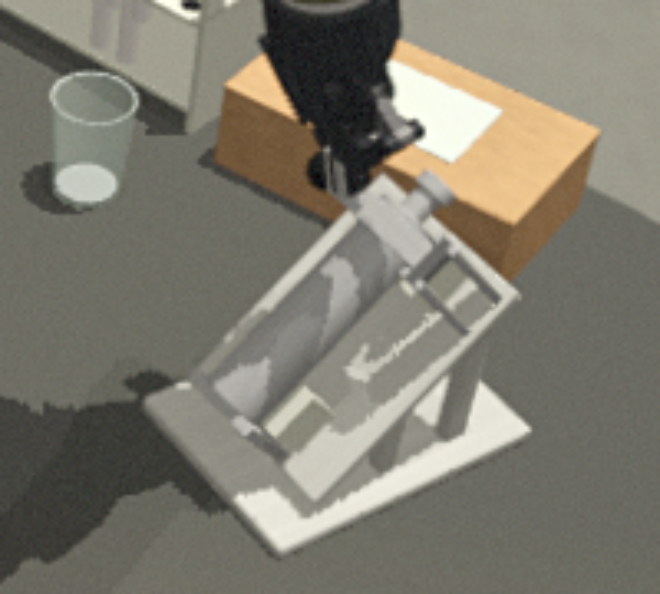

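Request:
{"name": "apply_moves", "arguments": {"deltas": [[1.5,-0.4,-1.8,0,0,0,1],[1.5,-0.4,-1.8,0,0,0,1],[1.2,-0.3,-1.5,0,0,0,1],[0,0,0,0,0,0,1]]}}

```text
clock: 18.2
ee_pos: [0.5931, -0.2295, 0.197]
tool_rot: [0.128, 0.136, 0.982, -0.025]
force: [0.4, -0.2, 0.8]
grip_width: 0.0002
```

```bash
python3 chk.py side14
```

```text
18.2 q [0.754, 0.533, -0.69, 2.014, 0.751, 0.554, 0.856] p [0.5931, -0.2295, 0.197] 
x [-0.93, 0.26, -0.259] z [0.245, -0.084, -0.966] F [0.4, -0.2, 0.8] w 0.0002
tcp cradle [0.066  0.0137 0.0431] F cradle [ 0.9 -0.1  0.3] tool z cr [-0.423 -0.015 -0.906]
```

View pics/side14.png

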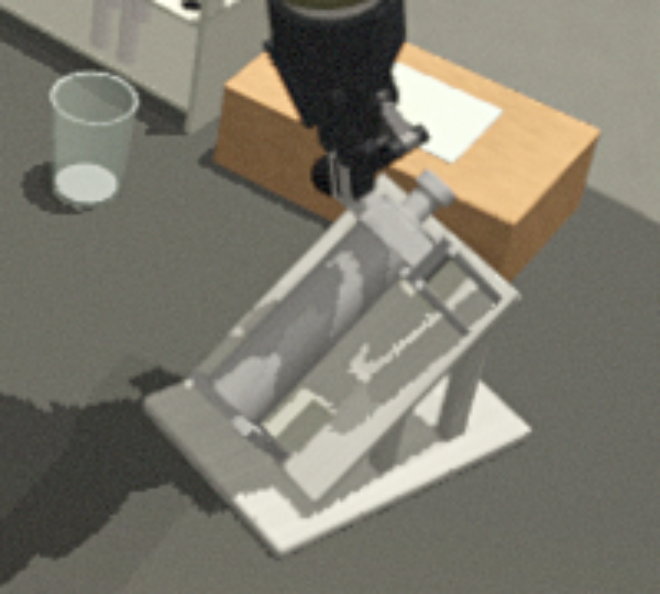

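Request:
{"name": "apply_moves", "arguments": {"deltas": [[0.9,-0.2,-1.2,0,0,0,1],[0.9,-0.2,-1.2,0,0,0,1],[0,0,0,0,0,0,1]]}}

```text
clock: 18.55
ee_pos: [0.5949, -0.23, 0.1947]
tool_rot: [0.128, 0.136, 0.982, -0.025]
force: [1.0, 1.1, 1.2]
grip_width: 0.0002
```

```bash
python3 chk.py side15
```

```text
18.55 q [0.75, 0.537, -0.686, 2.013, 0.756, 0.552, 0.852] p [0.5949, -0.23, 0.1947] 
x [-0.93, 0.26, -0.259] z [0.245, -0.084, -0.966] F [1.0, 1.1, 1.2] w 0.0002
tcp cradle [0.0659 0.0137 0.0401] F cradle [1.3 1.3 0.5] tool z cr [-0.423 -0.015 -0.906]
```

Request:
{"name": "apply_moves", "arguments": {"deltas": [[0.6,-0.2,-0.8,0,0,0,1],[0.6,-0.2,-0.8,0,0,0,1],[0,0,0,0,0,0,1]]}}

```text
clock: 18.9
ee_pos: [0.5957, -0.2303, 0.1936]
tool_rot: [0.128, 0.136, 0.982, -0.025]
force: [-4.2, 0.9, 7.1]
grip_width: 0.0003
```

```bash
python3 chk.py side16
```

```text
18.9 q [0.748, 0.539, -0.684, 2.012, 0.759, 0.551, 0.849] p [0.5957, -0.2303, 0.1936] 
x [-0.93, 0.26, -0.259] z [0.245, -0.084, -0.966] F [-4.2, 0.9, 7.1] w 0.0003
tcp cradle [0.0659 0.0137 0.0387] F cradle [ 1.3 -0.2  8.2] tool z cr [-0.423 -0.016 -0.906]
```

Request:
{"name": "apply_moves", "arguments": {"deltas": [[0.5,-0.1,-0.6,0,0,0,1],[0,0,0,0,0,0,1]]}}

```text
clock: 19.15
ee_pos: [0.5959, -0.2303, 0.1933]
tool_rot: [0.128, 0.136, 0.982, -0.025]
force: [-7.8, 2.7, 13.2]
grip_width: 0.0
```

```bash
python3 chk.py side17
```

```text
19.15 q [0.747, 0.54, -0.683, 2.012, 0.76, 0.552, 0.848] p [0.5959, -0.2303, 0.1933] 
x [-0.93, 0.26, -0.258] z [0.245, -0.085, -0.966] F [-7.8, 2.7, 13.2] w 0.0
tcp cradle [0.0658 0.0137 0.0384] F cradle [ 2.2  0.5 15.4] tool z cr [-0.423 -0.016 -0.906]
```

Request:
{"name": "apply_moves", "arguments": {"deltas": [[-3,1,6,0,0,0,1],[-5,2,20,0,0,0,1],[-8,3,30,0,0,0,1],[-10,3,35,0,0,0,1],[-10,3,35,0,0,0,1],[-15,5,35,0,0,0,1],[-20,20,20,0,0,0,1],[0,0,0,0,0,0,1]]}}

```text
clock: 20.0
ee_pos: [0.5249, -0.1913, 0.3768]
tool_rot: [0.13, 0.135, 0.982, -0.026]
force: [-0.0, -0.1, 0.2]
grip_width: -0.0001
```

```bash
python3 - <<'E'
from bar import *
o=log()
T=np.eye(4);T[:3,:3]=rot(o).as_matrix();T[:3,3]=o['ee_pos']
f=eyes.grab_frame('wrist'); save(f,'wrist18');P,u,v=cloud(f,T@f['hand_eye']);np.savez('pc_w18',P=P,u=u,v=v,col=f['color'][v,u])
L=CR.inv().apply(P-CO)
for n in ('bar_knob','cyl_neck','cyl_center'):print(n,[(CR.inv().apply(np.array(r['location'])-CO).round(4).tolist(),round(r['conf'],2)) for r in nets.mark_of(n,f)[:2]])
k=np.array([.065,.038,.032]);m=(np.linalg.norm(L-k,axis=1)<.022)&(f['color'][v,u].max(1)<70);Q=L[m]
if len(Q)>20:
    g=least_squares(lambda c:np.linalg.norm(Q-c,axis=1)-.013,k,loss='soft_l1',f_scale=.001);print('knob',len(Q),g.x.round(4),'theta',np.pi/4-np.arctan2(-(g.x[1]+.052),g.x[2]-.032))
# cylinder fit in cradle frame
m=(abs(np.hypot(L[:,1],L[:,2])-.022)<.005)&(L[:,0]>-.09)&(L[:,0]<.04)&(L[:,2]>.008);Q=L[m]
def res(x):
    a=np.array([1,x[2],x[3]]);a/=np.linalg.norm(a);w=Q-[0,x[0],x[1]];return np.linalg.norm(w-np.outer(w@a,a),axis=1)-.022
g=least_squares(res,np.zeros(4),loss='soft_l1',f_scale=.001);print('cyl y,z,slopes',len(Q),g.x.round(4),'xmin',np.percentile(Q[:,0],[.5,2]))
f=eyes.grab_frame('side');save(f,'side18')
f=eyes.grab_frame('top');save(f,'top18')
for n in ('beaker_rim','reagent_center','spare_center'):print(n,[(np.round(r['location'],3).tolist(),round(r['conf'],2)) for r in nets.mark_of(n,f)[:2]])
E
```

```text
20.0 q [1.028, 0.253, -0.971, 1.939, 0.371, 0.826, 1.175] p [0.5249, -0.1913, 0.3768] 
x [-0.93, 0.258, -0.262] z [0.248, -0.086, -0.965] F [-0.0, -0.1, 0.2] w -0.0001
bar_knob [([0.0668, 0.0372, 0.0364], 0.63), ([0.0626, -0.0495, 0.0302], 0.3)]
cyl_neck [([0.1072, 0.0022, 0.0026], 0.65)]
cyl_center [([0.006, 0.0009, 0.0001], 0.88)]
knob 518 [0.0651 0.0378 0.0316] theta 2.361101410721287
cyl y,z,slopes 4313 [-0.0001 -0.0005 -0.0005 -0.0005] xmin [-0.08688989 -0.08294912]
beaker_rim [([0.664, 0.034, 0.094], 0.59)]
reagent_center [([0.432, -0.023, 0.04], 0.9)]
spare_center [([0.535, 0.264, 0.04], 0.81)]
```

View pics/wrist18.png

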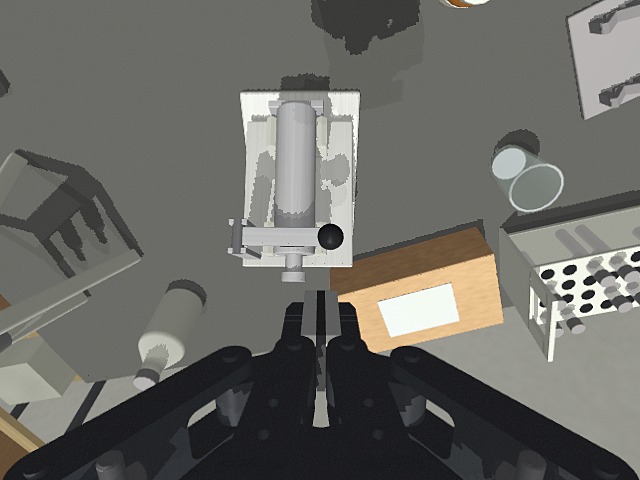

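View pics/side18.png

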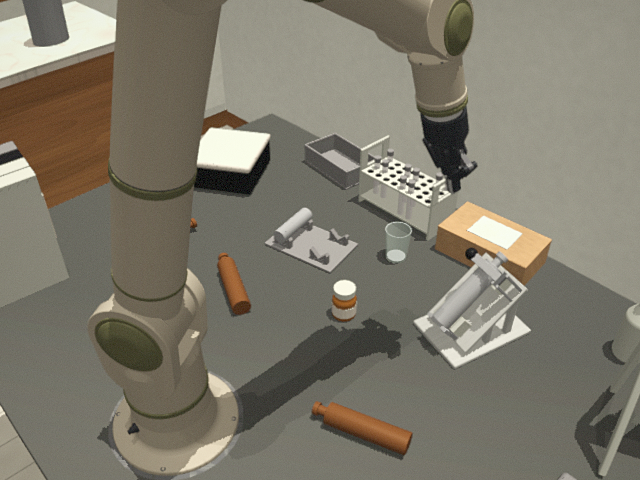

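The wrist picture shows the bar lying across the cylinder, with the knob at (330,236), the foot stop at (298,103) and the neck at (292,272). The clamp angle measures 2.36 rad. The beaker (397,240), jar (344,300) and spare cylinder (293,227) have not moved in the side picture. Handing in.

```bash
python3 -c "
from rig import arm; print(arm.hand_in())"
```

```text
the job is handed in; nothing more can be done
None
```

The long steel cylinder is in the inclined V-cradle, neck uppermost, with the clamp bar swung over onto it. I handed the job in at about 20 s on the clock.

- **Placing:** I slid the cylinder down the V until it met the foot stop, then opened the gripper while the bar was still open.
- **Clamp:** I pushed the bar over with the closed fingers until it stopped firmly (about 15 N on the fingers), then withdrew.

**Last checks:**
- **Bar:** the measured angle is 2.361 rad against 2.36 expected, and the knob is within 0.5 mm of its closed position.
- **Cylinder:** its axis is within about 0.5 mm and 0.05° of the groove, with its end at the foot stop.
- **Others:** the beaker, amber jar and short cylinder are where they started, within the networks' accuracy of about 4 mm.
- **Robot:** the force on the tool is about zero and it is clear of everything.

**Disagreements:**
- My first estimate of the cradle's position along the groove was about 2 mm off. I corrected it from a wrist-camera picture of the foot stop.
- A few network readings were wrong or off: one took the cylinder's neck for the knob, and one put the cylinder's centre 6 mm up the groove. I went by the depth fits and the pictures instead.

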